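# Scan the medicine tubs and hang up the scanner

## Robot

A 6-joint arm with a two-finger parallel gripper is mounted at the origin on the work surface. World frame = base frame: x ahead of the robot, y to its left, z up, the work surface at z = 0. Lengths are in m, angles in degrees, forces in N, time in s.
With the tool pointing down it reaches from about 0.4 to 0.825 m from the base axis. Payload 7 kg.
Tool frame: the origin (TCP) lies midway between the tips of the shut fingers; the grasp point (between the pads) lies 19 mm behind it; z points along the fingers, y is the direction in which the jaws open and shut (so a half turn about z gives the same grasp; the last joint's range is limited). The gripper opens to 88 mm and grips with 3 to 60 N. Pads are 19 mm wide; open, the fingers measure 130 mm over their backs; the gripper's body (78 mm by 193 mm) begins 47 mm behind the grasp point.
Start: joints at [-50.758, 20.546, 0.682, 0, -70.136, -16.507], TCP at [0.261, -0.623, 0.227] pointing down, gripper open.
Joint ranges: [-176.03, 176.03], [-82.01, 121.73], [-58.28, 71.71], [-173.87, 95.51], [-174.79, -0.11], [-173.66, 173.66]. Speed limits (degrees/s): [136.94, 136.94, 172.46, 180, 180, 180].

## Interface

Orientations are given as [roll, pitch, yaw] about the fixed x, y, z axes, in that order (R = Rz(yaw) Ry(pitch) Rx(roll)).
In Python, from plant import ctrl, snapshot gives the robot as it stands.
- The arm moves only by the shell command python3 -m pendant 'ROWS'. ROWS is JSON, a list of rows, each a list of 7 numbers: the shift along the tool's x, y, z in m, then the turn, a rotation vector about the tool's x, y, z in rad, then the opening, from -1 (shut) to 1 (fully open), so that 0 is half open. In form: [[x, y, z, ax, ay, az, jaw], ...]. A call has 1 to 12 rows; each row is the pose to reach, as a shift and turn from the pose commanded when the call began, along the tool's axes at that moment; what a row does not reach only later rows make up. A row lasts 1/8 s, in which the tool goes at most 62.5 mm and 10.7 degrees, less where a joint would pass 70% of its speed; a pose out of reach is approached as far as the arm can. A call with a gripper value outside its range is refused whole. The fingers move at their own pace and stop on an object; the grip force is fixed at half the most. Time passes only in rows, so rows that repeat a pose let the fingers close. It gives the time, the measured TCP pose, the force and the opening at its end, in the units of the state.
- ctrl.get_obs(): the state, without advancing time (a new reading comes with each control period).
- snapshot(name): name is "side" or "top"; returns a dict with "image" (420x560x3 uint8, blue, green, red), "mtx" (3x3 intrinsics, pixels), "k1" (the pictures are not rectified: a ray, as slopes to the right and down, at radius r is drawn at 1 + k1 r^2 times it, then the intrinsics apply), "eye" and "attitude" of the camera in the world. Camera axes: x right, y up, looking along -z (the intrinsics and any distortion apply to the point x, -y, -z); pixel columns grow to the right and rows downward; lengths in m; the calibration is good to about 2 mm. A picture is of the moment at which its call begins. There is no depth.
- ctrl.close_job(): hands the job in, once; it reports no verdict.
The state is a dict: "clock": time; "joint_pos": joint angles; "qvel": joint speeds; "tau": joint torques, N m; "tool_pos": TCP position; "orientation": TCP orientation; "force": force on the tool from outside, world axes, zero at the start; "moment": the same for the moment, N m; "opening": finger opening in m.
Only numpy, scipy, OpenCV 4.12 (cv2) and the standard library are available. Lean on these libraries where they do the work, as an engineer would, in place of code of your own. Each camera call takes 0.05 s, during which the arm holds its last target.

## Task

Take the tablet by its orange ball knob and set it square to its foot and leaning back 30 degrees from upright, so that the readings can be seen. Then pick up the scanner and scan every medicine tub that is there, in the order yellow, green, blue, red, holding the window about 8 cm out from the middle of the label and square to it, steady, for at least three seconds each. When all are scanned, hang the scanner by its ring on the peg of its stand and tip the tablet up to fully upright again, still square to its foot, and leave the tubs and everything else standing where they are.

Things in the scene. Friction and masses are not known exactly. Their poses are not given: they have to be found in the camera images.
- swivel (a joint): turn of the tablet about its stand's upright post, rad, -1.2 to 1.2, anticlockwise from above positive; 0 = the tablet is square to the stand's rectangular foot, its screen looking along the foot's own -x (marked by a small red mark at the front edge of the foot). Stiff friction joint (0.08 N m): stays where it is left.
- lean (a joint): lean of the tablet, rad, 0 = screen fully upright, at its stop, growing as the top goes back away from the screen side, to 1.25; 30 degrees = 0.52. Friction joint (0.12 N m): stays where it is left.
- tablet_stand: fixed aluminium stand of a small black tablet (150 wide x 105 high x 10 mm thick); foot 120 (its x) x 100 x 12 mm; origin under the foot's centre, on the upright post's axis; z up. The hinge point, where the vertical swivel axis and the level lean axis (across the tablet through its middle) cross, is 100 mm above the origin.
- tablet_knob (a point): centre of the orange ball knob, 20 mm across, on a thin 8 mm stalk above the middle of the tablet's top edge; 82.5 mm from the hinge point and 30 mm above the tablet's edge. Gripped, the ball can turn between the fingers, so moving it about the hinge point sets both lean and swivel.
- scanner: loose handset-shaped barcode scanner, 0.16 kg, 165 x 44 wide x 109 mm high with ring, lying level on rear foot and nose; origin on the table under its middle; x forward to the nose, y left, z up. Grey handle bar 30 mm wide, z 39 to 65 mm, free beneath: grip it across at x -35, z 52 mm in this frame. Weight lies in the black head, near the ring.
- scanner_window (a point): middle of the red scan window at the nose, at x 70, z 13 mm in the scanner's frame; its z axis is the beam, pointing forwards and 45 degrees down when the scanner is level.
- scanner_spot (a point): best reading point, 80 mm out from the window along the beam, at x 126, z -44 mm in the scanner's frame.
- scanner_eye (a point): centre of the steel hanging ring on top of the head, at x 33, z 90 mm in the scanner's frame; the hole is 26 mm across, bar 6 mm thick, and runs along the scanner's y.
- peg_stand: fixed stand, post 14 mm thick and 184 mm high on a dark wooden foot 110 x 110 x 12 mm; a steel peg 8 mm thick with a red 11 mm ball end sticks out of the post along the stand's +y for 75 mm, from height 170 mm at the post to 180 mm at its end. Origin under the post.
- peg_mid (a point): point on the peg's axis 45 mm out from the post (30 mm from the peg's end), 176 mm high; axes as the stand's, so the peg runs along its y.
- tub_yellow: yellow loose plastic medicine tub, 60 (x) x 56 (y) x 70 mm, 0.25 kg, with a 45 degree sloping front; origin under its centre, slope facing its -x and up. May be absent.
- yellow_label (a point): middle of the white barcode label (36 x 40 mm) on the yellow tub's slope, 45 mm high, 5 mm in front of the tub's centre; z axis points straight out of the label (towards tub -x and up).
- tub_green: green loose plastic medicine tub, 60 (x) x 56 (y) x 70 mm, 0.25 kg, with a 45 degree sloping front; origin under its centre, slope facing its -x and up. May be absent.
- green_label (a point): middle of the white barcode label (36 x 40 mm) on the green tub's slope, 45 mm high, 5 mm in front of the tub's centre; z axis points straight out of the label (towards tub -x and up).
- tub_blue: blue loose plastic medicine tub, 60 (x) x 56 (y) x 70 mm, 0.25 kg, with a 45 degree sloping front; origin under its centre, slope facing its -x and up. May be absent.
- blue_label (a point): middle of the white barcode label (36 x 40 mm) on the blue tub's slope, 45 mm high, 5 mm in front of the tub's centre; z axis points straight out of the label (towards tub -x and up).
- tub_red: red loose plastic medicine tub, 60 (x) x 56 (y) x 70 mm, 0.25 kg, with a 45 degree sloping front; origin under its centre, slope facing its -x and up. May be absent.
- red_label (a point): middle of the white barcode label (36 x 40 mm) on the red tub's slope, 45 mm high, 5 mm in front of the tub's centre; z axis points straight out of the label (towards tub -x and up).
- organizer: pink seven-flap pill organizer 42 x 210 x 27 mm; bystander, origin under its centre, to be left alone.
- bottle: brown glass bottle 56 across, 110 mm high; bystander, origin under its centre, to be left alone.
- cup: white ceramic cup 76 across, 85 mm high; bystander, origin under its centre, to be left alone.
- tweezers: steel tweezers 100 mm long, 6 high; bystander, origin under its centre, to be left alone.
- glasses_case: dark closed glasses case 60 x 160 x 30 mm; bystander, origin under its centre, to be left alone.
- cream_jar: blue cream jar 60 across, 50 mm high; bystander, origin under its centre, to be left alone.
Not all that is in view belongs to the job. Leave any pink look-alike of the peg_stand alone. What is shaped like the scanner but pink is not meant.

How it is judged (in metres and radians):
On the way, in this order (a step that is already met when the one before it is completed fails the run):
1. the tablet is square to its foot and leans back about 30 degrees (each within 8 degrees) (value of joint swivel between -0.14 and 0.14 rad and value of joint lean between 0.38 and 0.66 rad), for 0.3 s.
2. the scanner is held aimed at the yellow tub's label for 3 s: its reading point within 20 mm of the label's middle, its beam within 15 degrees of square to the label (distance between scanner_spot and yellow_label below 0.02 m and angle between the z axis of scanner_window and the z axis of yellow_label, either way round below 0.262 rad), for 3 s.
3. the scanner is held aimed at the green tub's label for 3 s: its reading point within 20 mm of the label's middle, its beam within 15 degrees of square to the label (distance between scanner_spot and green_label below 0.02 m and angle between the z axis of scanner_window and the z axis of green_label, either way round below 0.262 rad), for 3 s.
4. the scanner is held aimed at the blue tub's label for 3 s: its reading point within 20 mm of the label's middle, its beam within 15 degrees of square to the label (distance between scanner_spot and blue_label below 0.02 m and angle between the z axis of scanner_window and the z axis of blue_label, either way round below 0.262 rad), for 3 s.
5. the scanner is held aimed at the red tub's label for 3 s: its reading point within 20 mm of the label's middle, its beam within 15 degrees of square to the label (distance between scanner_spot and red_label below 0.02 m and angle between the z axis of scanner_window and the z axis of red_label, either way round below 0.262 rad), for 3 s.
At the end, for the whole second after the job is handed in: The scanner hangs at rest by its ring on the peg (ring centre within 13 mm sideways, 30 mm along and 20 mm below of peg_mid), released; the tablet is within 0.12 rad of upright and 0.14 rad of square; every tub stands upright within 80 mm of its start (value of joint swivel between -0.14 and 0.14 rad and value of joint lean below 0.12 rad and x of scanner_eye in the frame of peg_mid between -0.013 and 0.013 m and y of scanner_eye in the frame of peg_mid between -0.03 and 0.03 m and z of scanner_eye in the frame of peg_mid between -0.02 and 0.013 m and linear speed of scanner below 0.03 m/s and contact force between scanner and peg_stand above 0.5 N and angle between each of tub_yellow, tub_green, tub_blue, tub_red's own z axis and vertical below 0.15 rad and distance of each of tub_yellow, tub_green, tub_blue, tub_red from where it was at the start of the episode below 0.08 m); the robot touches nothing.
It fails at once if a bystander is moved by more than 30 mm (distance of any of organizer, bottle, cup, tweezers, glasses_case, cream_jar from where it was at the start of the episode above 0.03 m).
It fails at once if a tub is tipped (angle between any of tub_yellow, tub_green, tub_blue, tub_red's own z axis and vertical above 0.6 rad).
Of tub_yellow, tub_green, tub_blue, tub_red only 2 to 4 are there at a start; the rules pass over those that are not, and their reading is None.
At some moment in a run one of tub_yellow, tub_green, tub_blue, tub_red may be knocked a few centimetres aside while the robot is not near it.
It also fails if it takes over 200 s, if anything falls off the work surface, if the arm or the gripper's body presses on something with over 40 N, if the wrist force passes 120 N, or if a joint passes its speed limit or range.

## Working session

There is one attempt and no reset: what is moved stays moved. The work goes in short steps, Python scripts to look and compute and a shell command to move; the robot and the scene stay as the last step left them, time stands still between calls to the robot, and variables do not carry over. Pictures are saved under pics/ and viewed, and the job is handed in when it is done.

```bash
ls -la; mkdir -p pics
python3 - <<'E'
from plant import ctrl, snapshot
import cv2
print(ctrl.get_obs())
for n in("side","top"):
    s=snapshot(n); cv2.imwrite(f"pics/{n}0.png",s["image"]); print(n,s["mtx"],s["k1"],s["eye"],s["attitude"])
E
```

```text
total 12
drwxr-xr-x  3 agent agent 4096 Dec  7 04:18 .
drwxr-xr-x 23 root  root  4096 Dec  7 04:18 ..
drwxr-xr-x  2 agent agent 4096 Dec  7 04:18 pics
{'clock': 0.0, 'joint_pos': array([-5.07562093e+01,  2.05909701e+01,  6.33360064e-01, -1.91285421e-02,
       -7.01345850e+01, -1.65084328e+01]), 'qvel': array([ 0.01525214,  0.06511368, -0.03334349,  0.04619722, -0.00760259,
       -0.01904575]), 'tau': array([-8.38932792e-04, -5.82712269e+01,  2.93046820e+01,  6.99698254e+00,
        6.74390380e-03, -1.74622232e-04]), 'tool_pos': array([ 0.26067142, -0.62211172,  0.2256279 ]), 'orientation': array([ 1.79906495e+02, -8.95948409e-03, -1.57271149e+02]), 'force': array([ 0.11281869, -1.27725009,  0.17346918]), 'moment': array([-0.0339802 ,  0.03802422,  0.05441184]), 'opening': 0.08759352203698138}
side [[384.96007395   0.         285.94789269]
 [  0.         384.96007395 211.36287652]
 [  0.           0.           1.        ]] -0.07271505369314427 [0.26683773 0.71668468 0.71721886] [  52.46257383   -0.25635029 -166.13132607]
top [[379.96239155   0.         284.84735826]
 [  0.         379.96239155 207.14933665]
 [  0.           0.           1.        ]] -0.04098350086035095 [ 0.42258976 -0.00979047  1.16024887] [  3.33539776  -0.18792715 -91.45621622]
```

View pics/top0.png

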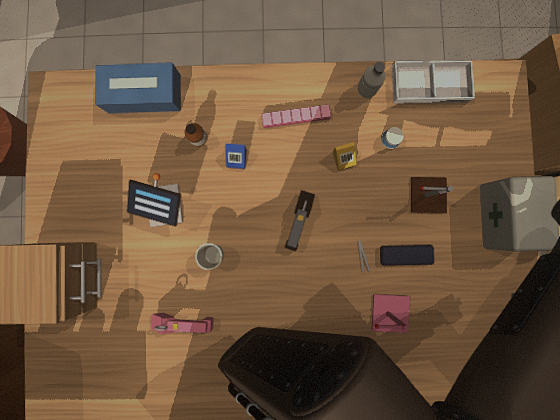

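View pics/side0.png

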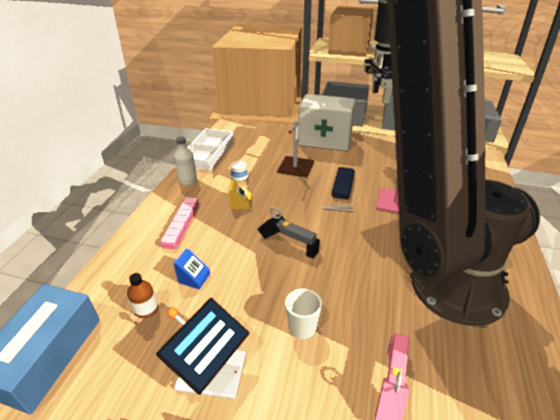

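The top view shows the blue tub at (235,156) and the yellow one at (346,156). The grey and black scanner is at (300,220), with a pink double at (180,325). The wooden peg stand is at (430,195), with a pink double at (390,312). The tablet is at (155,203) and its orange knob at (156,177). I'll take closer crops and set up helpers.

```bash
cat > h.py <<'E'
import numpy as np, cv2
from scipy.spatial.transform import Rotation as R
from plant import ctrl, snapshot
def rot(a): return R.from_euler('xyz',a,degrees=True)
def shot(n,f=None):
    s=snapshot(n)
    if f: cv2.imwrite(f"pics/{f}.png",s["image"])
    return s
def ray(s,uv):
    p=cv2.undistortPoints(np.array([[uv]],float),s["mtx"],np.array([s["k1"],0,0,0,0.]))[0,0]
    d=rot(s["attitude"]).apply([p[0],-p[1],-1]); return np.array(s["eye"]),d/np.linalg.norm(d)
def onz(s,uv,z):
    o,d=ray(s,uv); return o+d*(z-o[2])/d[2]
def tri(s1,a,s2,b):
    o1,d1=ray(s1,a);o2,d2=ray(s2,b)
    t=np.linalg.lstsq(np.c_[d1,-d2],o2-o1,rcond=None)[0]
    p,q=o1+d1*t[0],o2+d2*t[1]; return (p+q)/2,np.linalg.norm(p-q)
def proj(s,p):
    c=rot(s["attitude"]).inv().apply(np.array(p)-s["eye"]); x=np.array([c[0],-c[1],-c[2]])
    q,_=cv2.projectPoints(x[None],np.zeros(3),np.zeros(3),s["mtx"],np.array([s["k1"],0,0,0,0.])); return q[0,0]
def crop(s,u,v,w,h,f,k=8):
    i=s["image"][v:v+h,u:u+w]; cv2.imwrite(f"pics/{f}.png",cv2.resize(i,None,fx=k,fy=k,interpolation=cv2.INTER_CUBIC))
def tool():
    o=ctrl.get_obs(); return o["tool_pos"],rot(o["orientation"])
def rel(p,Rt):   # row for target tcp pose (Rt Rotation) 
    t,r=tool(); return np.round(r.inv().apply(np.array(p)-t),4),np.round((r.inv()*Rt).as_rotvec(),4)
E
python3 - <<'E'
from h import *
t=shot("top");s=shot("side")
crop(t,110,160,95,75,"t_tab");crop(s,140,290,120,110,"s_tab",7)
crop(t,275,180,50,75,"t_scan");crop(s,250,195,80,70,"s_scan",9)
crop(t,215,130,200,60,"t_tubs",4);crop(s,160,160,110,130,"s_tubs",4)
crop(t,400,165,70,60,"t_peg",9);crop(s,265,115,60,70,"s_peg",8)
E
cd pics; python3 -c "
import cv2,numpy as np
for a in('tab','scan','tubs','peg'):
  x=cv2.imread(f't_{a}.png');y=cv2.imread(f's_{a}.png');h=max(x.shape[0],y.shape[0])
  p=lambda i:cv2.copyMakeBorder(i,0,h-i.shape[0],0,0,cv2.BORDER_CONSTANT)
  print(a,x.shape,y.shape)
"
```

```text
tab (600, 760, 3) (770, 840, 3)
scan (600, 400, 3) (630, 720, 3)
tubs (240, 800, 3) (520, 440, 3)
peg (540, 630, 3) (560, 480, 3)
```

View pics/t_tab.png

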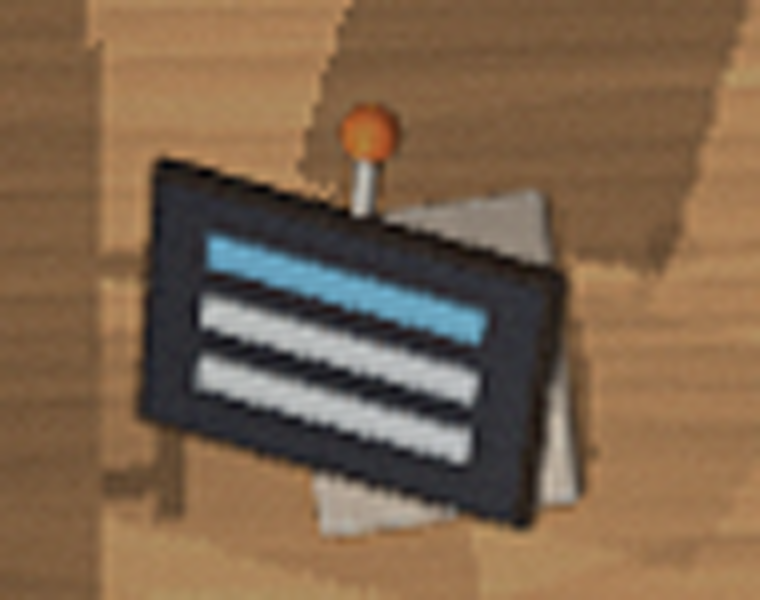

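View pics/s_tab.png

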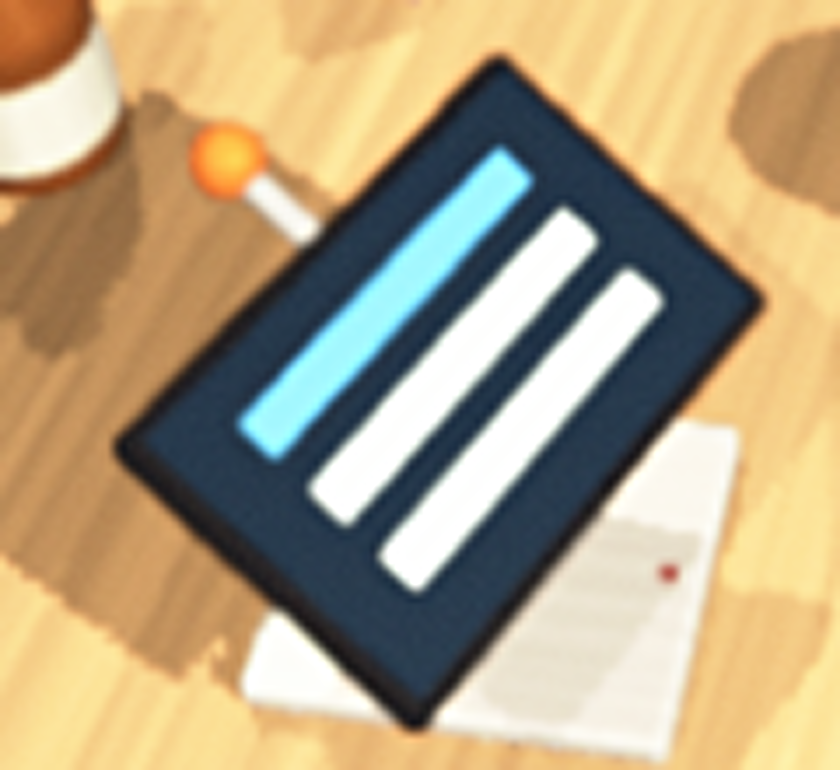

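View pics/t_scan.png

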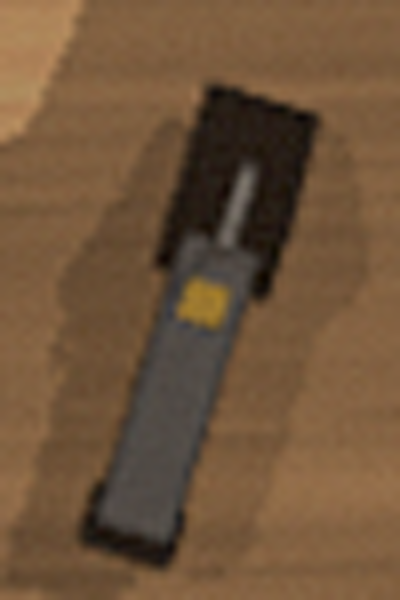

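View pics/s_scan.png

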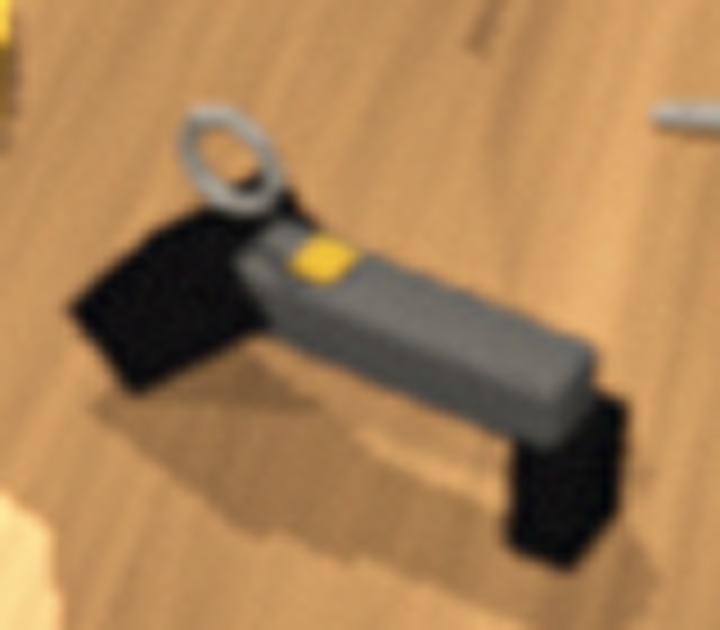

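View pics/t_tubs.png

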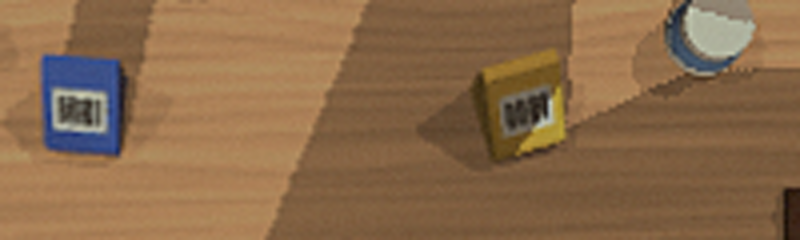

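View pics/s_tubs.png

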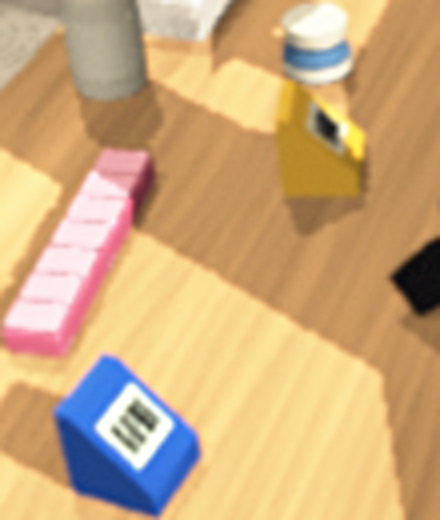

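View pics/t_peg.png

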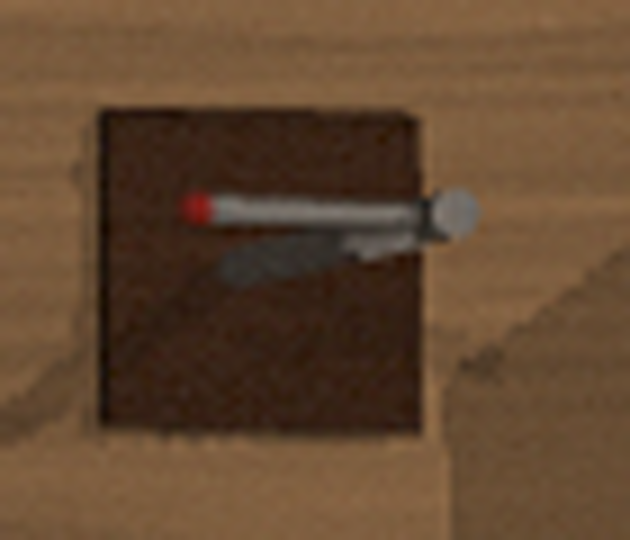

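View pics/s_peg.png

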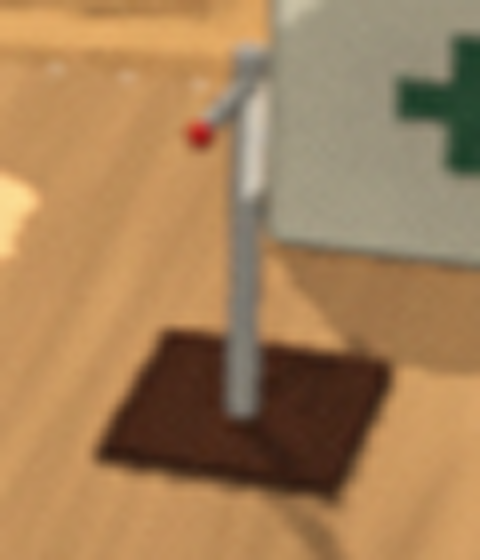

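The crops show the knob at about (156,177) in the top view and (173,313) in the side view. The foot's red mark is at side (235,372). The scanner is the grey one with its steel ring at top (305,206), side (275,213). The peg's red ball is at top (422,188), side (290,132). The labels are blue at (235,158) and yellow at (347,158). Now I'll measure all of these.

```bash
cat > m1.py <<'E'
from h import *
t=shot("top");s=shot("side")
np.set_printoptions(precision=4,suppress=True)
T=lambda U,V,u0,v0,k:((U+.5)/k-.5+u0,(V+.5)/k-.5+v0)
tt=lambda U,V:T(U,V,110,160,8); st=lambda U,V:T(U,V,140,290,7)
tp=lambda U,V:T(U,V,400,165,9); sp=lambda U,V:T(U,V,265,115,8)
ts=lambda U,V:T(U,V,275,180,8); ss=lambda U,V:T(U,V,250,195,9)
tb=lambda U,V:T(U,V,215,130,4); sb=lambda U,V:T(U,V,160,160,4)
print("knob",tri(t,tt(370,133),s,st(228,160)))
print("foot",[onz(t,tt(*c),.012)[:2] for c in((545,190),(580,500),(322,535))],"side",[onz(s,st(*c),.012)[:2] for c in((738,430),(665,757),(243,690))],"red",onz(s,st(668,573),.012))
print("tab corners TL,TR,BR,BL",[tri(t,tt(*a),s,st(*b)) for a,b in(((158,162),(120,447)),((563,275),(500,60)),((530,522),(762,300)),((143,418),(415,725)))])
print("ball",tri(t,tp(198,208),s,sp(201,134)),"posttop",tri(t,tp(456,212),s,sp(252,50)))
print("pegfoot",[onz(t,tp(*c),.012)[:2] for c in((100,108),(420,110),(420,432),(97,430))],[onz(s,sp(*c),.012)[:2] for c in((165,332),(388,368),(335,490),(100,455))])
print("ring",tri(t,ts(238,205),s,ss(232,160)))
print("yellow button",tri(t,ts(203,303),s,ss(323,260)))
print("handle end rear top", [onz(t,ts(*c),.065)[:2] for c in((105,525),(180,540),(250,275),(183,240))])
print("handle rear tri",tri(t,ts(180,540),s,ss(590,360)))
print("blue label",tri(t,tb(80,112),s,sb(134,426)),"yel",tri(t,tb(527,112),s,sb(327,125)))
for n,cs in(("blue",((42,57),(122,62),(120,155),(45,150))),("yel",((478,78),(553,52),(566,140),(492,160)))): print(n,[onz(t,tb(*c),z)[:2] for c,z in zip(cs,(.07,.07,.02,.02))])
E
python3 m1.py
```

```text
knob (array([0.5756, 0.3342, 0.1376]), np.float64(0.0007800088280382053))
foot [array([0.5703, 0.3092]), array([0.452 , 0.2969]), array([0.4412, 0.3954])] side [array([0.4524, 0.303 ]), array([0.4399, 0.4023]), array([0.5576, 0.414 ])] red [0.4571 0.3514 0.012 ]
tab corners TL,TR,BR,BL [(array([0.5692, 0.4124, 0.124 ]), np.float64(4.6092600734896966e-05)), (array([0.5263, 0.2725, 0.1219]), np.float64(0.000789646163329342)), (array([0.4429, 0.2985, 0.0737]), np.float64(0.00026503229933189527)), (array([0.485 , 0.4382, 0.0755]), np.float64(0.002785674676101967))]
ball (array([ 0.5216, -0.3734,  0.1773]), np.float64(0.0005221683006800829)) posttop (array([ 0.5179, -0.448 ,  0.181 ]), np.float64(0.0011151160841297164))
pegfoot [array([ 0.5734, -0.4025]), array([ 0.5703, -0.5128]), array([ 0.4604, -0.5072]), array([ 0.464 , -0.3964])] [array([ 0.5671, -0.5009]), array([ 0.4608, -0.494 ]), array([ 0.4637, -0.3862]), array([ 0.5684, -0.3889])]
ring (array([ 0.4884, -0.0704,  0.0859]), np.float64(0.0016840440499992998))
yellow button (array([ 0.456 , -0.0577,  0.0639]), np.float64(0.000867502889826987))
handle end rear top [array([ 0.3767, -0.0204]), array([ 0.3707, -0.0472]), array([ 0.4652, -0.075 ]), array([ 0.4784, -0.0512])]
handle rear tri (array([ 0.3716, -0.0473,  0.0513]), np.float64(0.0031878886314834283))
blue label (array([0.64  , 0.1309, 0.0421]), np.float64(0.002466215919346403)) yel (array([ 0.6311, -0.2014,  0.0443]), np.float64(0.0017041703481387956))
blue [array([0.6746, 0.1539]), array([0.6694, 0.0958]), array([0.6095, 0.1035]), array([0.6148, 0.1602])]
yel [array([ 0.6513, -0.1624]), array([ 0.6692, -0.2178]), array([ 0.6127, -0.2347]), array([ 0.5987, -0.1779])]
```

```bash
cat >> h.py <<'E'
def down(yaw): return rot([180,0,yaw])
def go(p,yaw):
    a,b=rel(p,down(yaw)); print("row",a,b,"| dist %.3f ang %.1f"%(np.linalg.norm(a),np.degrees(np.linalg.norm(b))))
E
python3 -c "
from h import *
go([.5756,.3342,.26],-17.1)
print(tool()[0])"
```

```text
row [-0.6601  0.7606 -0.0334] [ 4.0000e-04  7.0000e-04 -2.4463e+00] | dist 1.008 ang 140.2
[ 0.26078973 -0.62239255  0.2262185 ]
```

```bash
python3 -m pendant '[[0,0,-0.034,0,0,0,1],[-0.66,0.76,-0.034,0,0,-2.446,1],[-0.66,0.76,-0.034,0,0,-2.446,1],[-0.66,0.76,-0.034,0,0,-2.446,1],[-0.66,0.76,-0.034,0,0,-2.446,1],[-0.66,0.76,-0.034,0,0,-2.446,1],[-0.66,0.76,-0.034,0,0,-2.446,1],[-0.66,0.76,-0.034,0,0,-2.446,1],[-0.66,0.76,-0.034,0,0,-2.446,1],[-0.66,0.76,-0.034,0,0,-2.446,1],[-0.66,0.76,-0.034,0,0,-2.446,1],[-0.66,0.76,-0.034,0,0,-2.446,1]]'; python3 -c "
from h import *
go([.5756,.3342,.26],-17.1);shot('top','top1');shot('side','side1')"
```

```text
clock: 1.8
tool_pos: [0.4762, 0.0326, 0.2611]
orientation: [-179.9, -0.0, -38.7]
force: [1.7, -1.2, 0.5]
opening: 0.0874
row [-0.1111 -0.2975  0.0013] [-0.001  -0.0008 -0.3772] | dist 0.318 ang 21.6
```

View pics/top1.png

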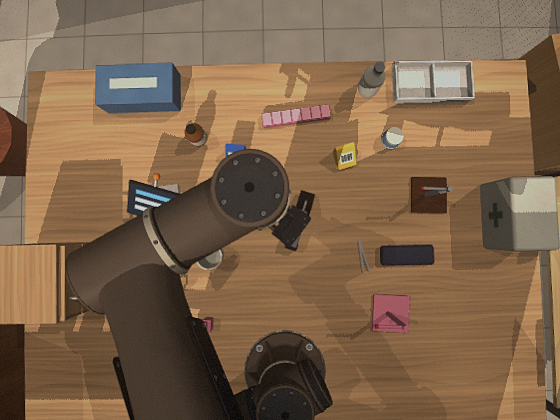

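View pics/side1.png

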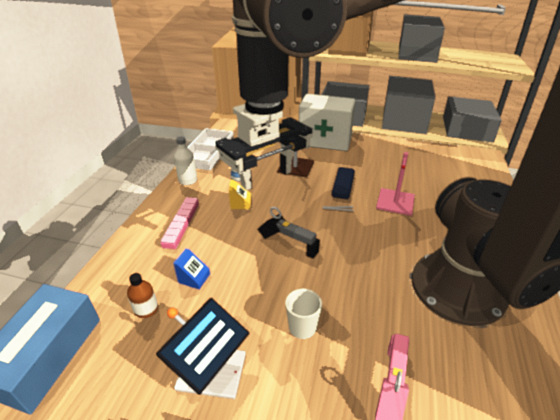

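With the arm moved off, the area it was hiding holds no tub, so only yellow at (346,155) and blue at (235,150) are there. Next I'll go above the knob.

```bash
python3 -m pendant '[[-0.111,-0.2975,0.001,0,0,-0.377,1],[-0.111,-0.2975,0.001,0,0,-0.377,1],[-0.111,-0.2975,0.001,0,0,-0.377,1],[-0.111,-0.2975,0.001,0,0,-0.377,1],[-0.111,-0.2975,0.001,0,0,-0.377,1],[-0.111,-0.2975,0.001,0,0,-0.377,1],[-0.111,-0.2975,0.001,0,0,-0.377,1],[-0.111,-0.2975,0.001,0,0,-0.377,1]]'; python3 -c "
from h import *
go([.5756,.3342,.122],-17.1);s=shot('side');crop(s,100,200,200,200,'s2',3)
go([.5465,.3601,.1554],6.2)
"
```

```text
clock: 2.9
tool_pos: [0.5773, 0.3302, 0.26]
orientation: [-180.0, -0.0, -17.5]
force: [-0.2, -0.4, 0.1]
opening: 0.0873
row [-0.0028 -0.0033  0.138 ] [-0.0002 -0.0001 -0.0077] | dist 0.138 ang 0.4
row [-0.0385 -0.0192  0.1049] [-0.0006 -0.0005 -0.4146] | dist 0.113 ang 23.8
```

View pics/s2.png

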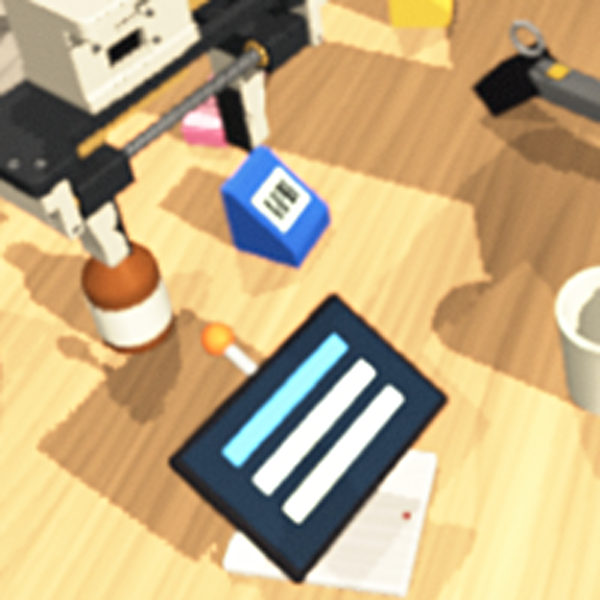

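The gripper sits straight over the knob (215,338 in the crop) and still has to descend. I'll check the bottle's position before going down.

```bash
python3 -c "
from h import *
s=shot('side');print(onz(s,(100+130/3,200+330/3),.01),tri(shot('top'),(196,133),s,(136,279)))"
python3 -m pendant '[[-0.001,-0.003,0.05,0,0,0,1],[-0.002,-0.003,0.09,0,0,0,1],[-0.003,-0.003,0.115,0,0,-0.008,1],[-0.003,-0.003,0.125,0,0,-0.008,1],[-0.003,-0.003,0.125,0,0,-0.008,1],[-0.003,-0.003,0.125,0,0,-0.008,1]]'; python3 -c "
from h import *
go([.5756,.3342,.122],-17.1);s=shot('side');crop(s,100,200,200,200,'s3',3);t=shot('top');crop(t,110,120,140,110,'t3',5)
"
```

```text
[0.71140512 0.26096105 0.01      ] (array([0.71232135, 0.23839523, 0.08847256]), np.float64(0.017144681827775426))
clock: 3.8
tool_pos: [0.5762, 0.3354, 0.1362]
orientation: [-179.9, -0.1, -17.0]
force: [-0.2, 0.0, 0.3]
opening: 0.0878
row [-0.0003  0.0014  0.0142] [-0.0019 -0.0013  0.001 ] | dist 0.014 ang 0.1
```

View pics/s3.png

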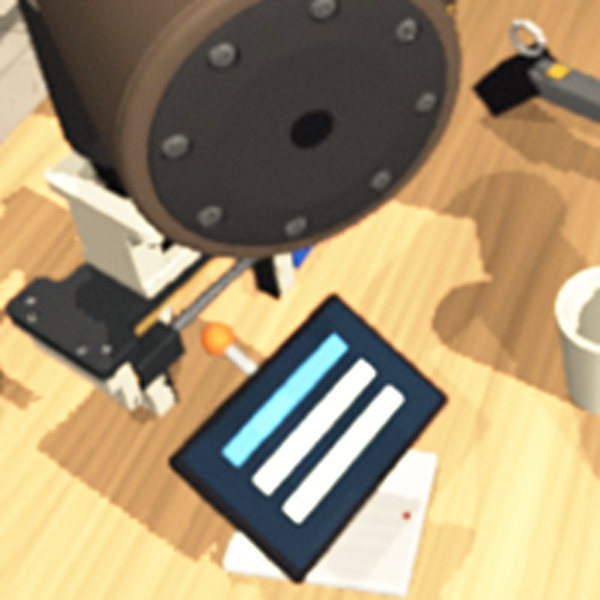

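The fingers straddle the ball. Now down 14 mm and close.

```bash
python3 -m pendant '[[0,0.001,0.014,0,0,0,1],[0,0.001,0.014,0,0,0,1],[0,0.001,0.014,0,0,0,-1],[0,0.001,0.014,0,0,0,-1],[0,0.001,0.014,0,0,0,-1],[0,0.001,0.014,0,0,0,-1],[0,0.001,0.014,0,0,0,-1],[0,0.001,0.014,0,0,0,-1],[0,0.001,0.014,0,0,0,-1],[0,0.001,0.014,0,0,0,-1]]'; python3 -c "
from h import *
t,r=tool();print(t,'pad',r.apply([0,0,-.019])+t)
s=shot('side');crop(s,100,200,200,200,'s4',3)
"
```

```text
clock: 5.15
tool_pos: [0.5754, 0.3343, 0.1206]
orientation: [-180.0, -0.0, -17.0]
force: [0.2, 0.8, -0.9]
opening: 0.0184
[0.57536367 0.33434241 0.12060494] pad [0.57535684 0.33433568 0.13960493]
```

View pics/s4.png

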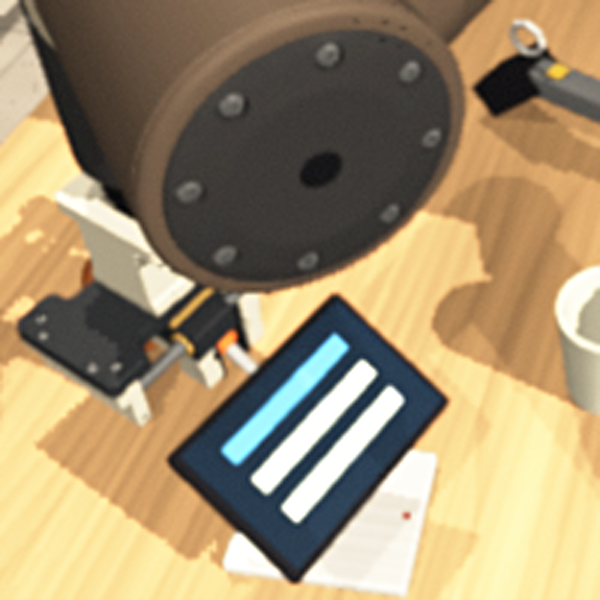

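```bash
cat > arc.py <<'E'
from h import *
import sys
H=np.array([.5055,.3556,.1])
def arc(l0,a0,l1,a1,n=8,L=.0825,off=None):
    t,r=tool(); 
    def b(l,a): l,a=np.radians([l,a]); return H+L*np.array([np.sin(l)*np.cos(a),np.sin(l)*np.sin(a),np.cos(l)])
    d=t-b(l0,a0); print("offset",d)
    for k in range(1,n+1):
        f=k/n; p=b(l0+f*(l1-l0),a0+f*(a1-a0))+d
        print(np.round(r.inv().apply(p-t),4), np.round(-np.radians(f*(a1-a0)),3))
arc(*map(float,sys.argv[1:5]))
E
python3 arc.py 63 -17.1 30 6.2
```

```text
offset [-0.00040455  0.00035159 -0.01683335]
[-0.003  -0.0036 -0.0052] -0.051
[-0.0065 -0.0068 -0.0102] -0.102
[-0.0105 -0.0097 -0.0149] -0.152
[-0.0149 -0.0121 -0.0193] -0.203
[-0.0197 -0.014  -0.0235] -0.254
[-0.0248 -0.0154 -0.0273] -0.305
[-0.0301 -0.0162 -0.0308] -0.356
[-0.0356 -0.0164 -0.034 ] -0.407
```

```bash
python3 -m pendant '[[-0.003,-0.0036,-0.0052,0,0,-0.051,-1],[-0.0065,-0.0068,-0.0102,0,0,-0.102,-1],[-0.0105,-0.0097,-0.0149,0,0,-0.152,-1],[-0.0149,-0.0121,-0.0193,0,0,-0.203,-1],[-0.0197,-0.014,-0.0235,0,0,-0.254,-1],[-0.0248,-0.0154,-0.0273,0,0,-0.305,-1],[-0.0301,-0.0162,-0.0308,0,0,-0.356,-1],[-0.0356,-0.0164,-0.034,0,0,-0.407,-1],[-0.0356,-0.0164,-0.034,0,0,-0.407,-1],[-0.0356,-0.0164,-0.034,0,0,-0.407,-1],[-0.0356,-0.0164,-0.034,0,0,-0.407,-1],[-0.0356,-0.0164,-0.034,0,0,-0.407,-1]]'; python3 -c "
from h import *
t,r=tool();print(t,ctrl.get_obs()['force'])
s=shot('side');crop(s,100,250,180,150,'s5',4)
"
```

```text
clock: 6.7
tool_pos: [0.5453, 0.3596, 0.1538]
orientation: [179.9, 0.1, 6.2]
force: [-2.6, -2.3, -6.5]
opening: 0.018
[0.54531934 0.35960157 0.15375014] [-2.58815368 -2.31021169 -6.49257272]
```

View pics/s5.png

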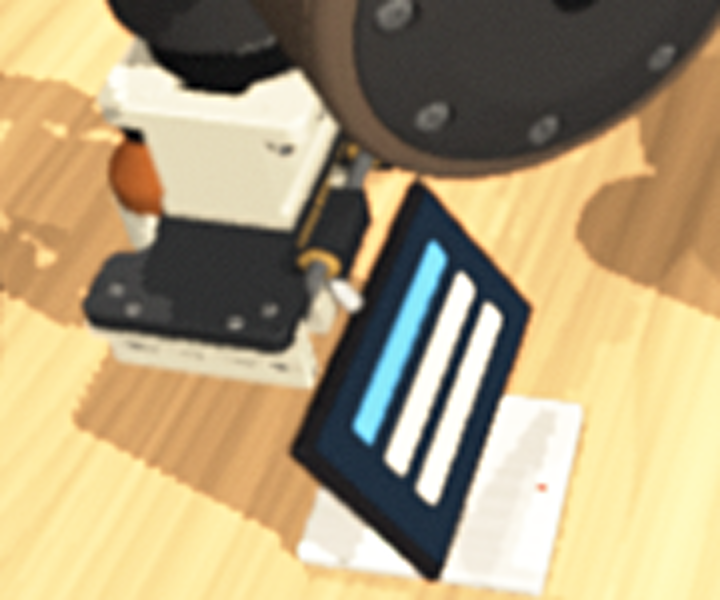

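The tablet is now square to the foot, leaning about 30°. I'll release, rise and check.

```bash
python3 -m pendant '[[0,0,0,0,0,0,-0.3],[0,0,0,0,0,0,0.3],[0,0,0,0,0,0,0.3],[0,0,0,0,0,0,0.3],[0,0,-0.03,0,0,0,0.3],[0,0,-0.06,0,0,0,1],[0,0,-0.1,0,0,0,1],[0,0,-0.11,0,0,0,1]]'; python3 -c "
from h import *
t,r=tool();print(t)
go([.4233,-.0509,.24],163.3)
"
```

```text
clock: 7.75
tool_pos: [0.5472, 0.3611, 0.2682]
orientation: [-179.8, -0.3, 6.3]
force: [0.2, -0.1, 0.3]
opening: 0.0815
[0.54715358 0.36111266 0.26821232]
row [-0.1684  0.396   0.0262] [ 0.0055 -0.0056 -2.7402] | dist 0.431 ang 157.0
```

```bash
python3 -m pendant '[[-0.168,0.396,0.026,0,0,1.77,1],[-0.168,0.396,0.026,0,0,1.77,1],[-0.168,0.396,0.026,0,0,1.77,1],[-0.168,0.396,0.026,0,0,1.77,1],[-0.168,0.396,0.026,0,0,1.77,1],[-0.168,0.396,0.026,0,0,1.77,1],[-0.168,0.396,0.026,0,0,1.77,1],[-0.168,0.396,0.026,0,0,1.77,1],[-0.168,0.396,0.026,0,0,1.77,1],[-0.168,0.396,0.026,0,0,1.77,1],[-0.168,0.396,0.026,0,0,1.77,1],[-0.168,0.396,0.026,0,0,1.77,1]]'; python3 -c "
from h import *
go([.4233,-.0509,.24],163.3)
s=shot('side','side6');crop(s,100,250,180,150,'s6',4);print(ctrl.get_obs()['joint_pos'])
"
```

```text
clock: 9.25
tool_pos: [0.4223, -0.0517, 0.2385]
orientation: [-180.0, 0.0, -95.0]
force: [-0.0, -0.4, 0.5]
opening: 0.0877
row [-0.0009 -0.001  -0.0015] [0.     0.     1.7748] | dist 0.002 ang 101.7
[ 1.98109585e+01 -4.44130128e+00 -2.75674436e+01 -1.67338211e-03
 -6.68764377e+01 -2.48405932e+01]
```

View pics/s6.png

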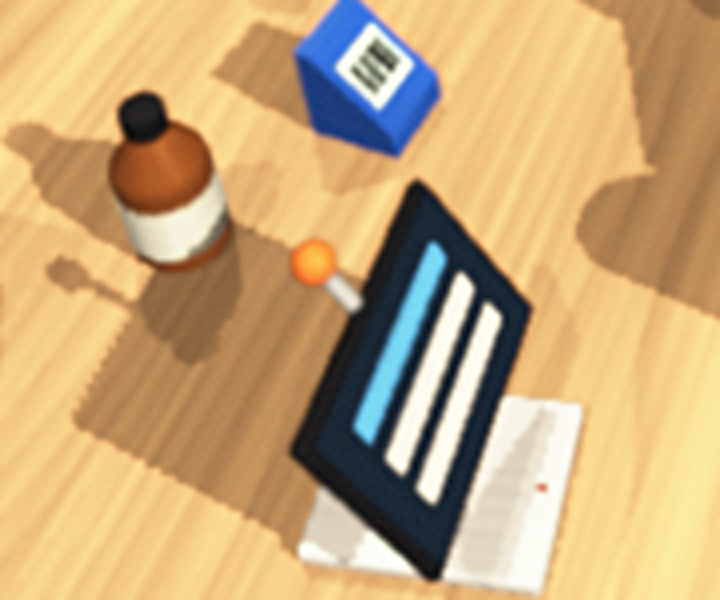

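The tablet stayed put after release, with the ball at (178,315). Next I'll check its pose and turn over the scanner.

```bash
python3 -m pendant '[[-0.001,-0.001,-0.001,0,0,0.5,1],[-0.001,-0.001,-0.001,0,0,1.0,1],[-0.001,-0.001,-0.001,0,0,1.774,1],[-0.001,-0.001,-0.001,0,0,1.774,1],[-0.001,-0.001,-0.001,0,0,1.774,1],[-0.001,-0.001,-0.001,0,0,1.774,1],[-0.001,-0.001,-0.001,0,0,1.774,1],[-0.001,-0.001,-0.001,0,0,1.774,1],[-0.001,-0.001,-0.001,0,0,1.774,1],[-0.001,-0.001,-0.001,0,0,1.774,1],[-0.001,-0.001,-0.001,0,0,1.774,1]]'; python3 -c "
from h import *
s=shot('side','side7');t=shot('top','top7')
print(onz(s,((314.5)/4-.5+100,262.5/4-.5+250),.1706))
crop(s,230,100,160,170,'s7',4)
go([.4233,-.0509,.033],163.3)
"
```

```text
clock: 10.68
tool_pos: [0.4234, -0.0508, 0.2395]
orientation: [-180.0, 0.0, 163.3]
force: [-0.1, -0.2, 0.4]
opening: 0.0875
[0.54565679 0.35859229 0.1706    ]
row [ 0.000e+00 -1.000e-04  2.065e-01] [-0.0001 -0.0001  0.0015] | dist 0.207 ang 0.1
```

View pics/s7.png

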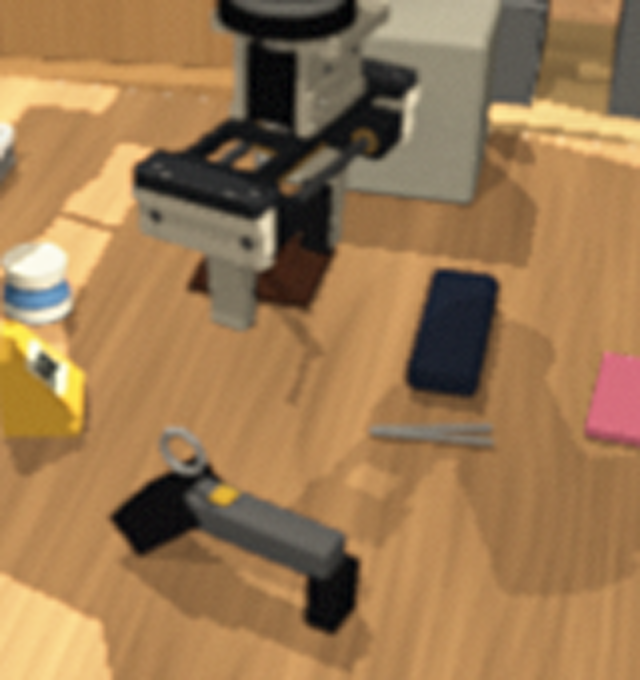

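View pics/top7.png

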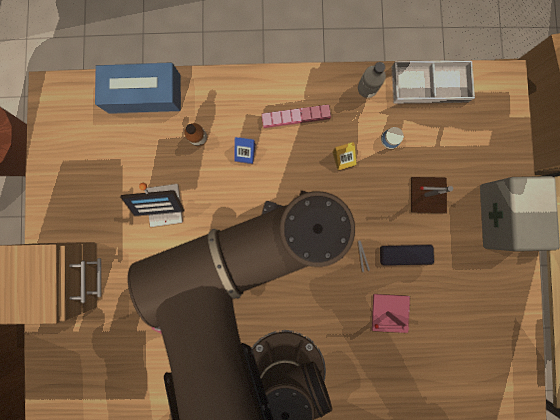

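The blue tub has already been knocked, from (235,156) to (245,150) in the top view, so I'll remeasure it before its scan. The gripper is in line above the handle. Now descending.

```bash
python3 -m pendant '[[0,0,0.06,0,0,0,1],[0,0,0.12,0,0,0,1],[0,0,0.155,0,0,0,1],[0,0,0.155,0,0,0,1]]'; python3 -c "
from h import *
s=shot('side');crop(s,250,150,110,110,'s8',6)
go([.4233,-.0509,.033],163.3)
"
```

```text
clock: 11.28
tool_pos: [0.4216, -0.0515, 0.0827]
orientation: [-179.8, -0.3, 163.3]
force: [-0.7, 0.4, 0.3]
opening: 0.0876
row [-0.0002  0.0003  0.0515] [-0.0017 -0.0017  0.0004] | dist 0.052 ang 0.1
```

View pics/s8.png

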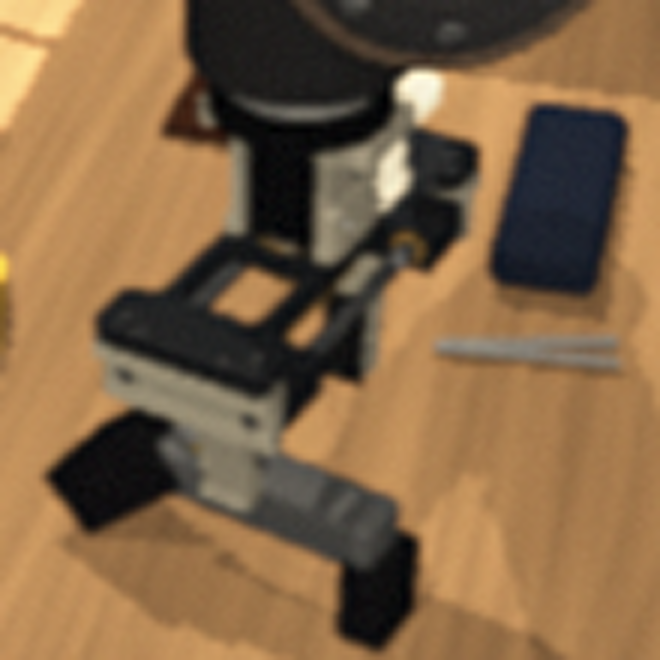

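The fingers are centred over the grey handle (230,475 in the crop). Going down and gripping.

```bash
python3 -m pendant '[[0,0,0.03,0,0,0,1],[0,0,0.05,0,0,0,1],[0,0,0.05,0,0,0,1],[0,0,0.05,0,0,0,-1],[0,0,0.05,0,0,0,-1],[0,0,0.05,0,0,0,-1],[0,0,0.05,0,0,0,-1],[0,0,0.05,0,0,0,-1],[0,0,0.05,0,0,0,-1],[0,0,0.05,0,0,0,-1],[0,0,0.05,0,0,0,-1]]' && python3 -m pendant '[[0,0,-0.01,0,0,0,-1],[0,0,-0.03,0,0,0,-1],[0,0,-0.06,0,0,0,-1],[0,0,-0.1,0,0,0,-1],[0,0,-0.13,0,0,0,-1],[0,0,-0.13,0,0,0,-1],[0,0,-0.13,0,0,0,-1],[0,0,-0.13,0,0,0,-1]]'; python3 -c "
from h import *
s=shot('side');crop(s,200,120,130,110,'s9',6);t=shot('top');crop(t,220,130,180,120,'t9',4)
"
```

```text
clock: 12.7
tool_pos: [0.4233, -0.0509, 0.0345]
orientation: [-180.0, -0.0, 163.2]
force: [0.3, 0.1, 0.5]
opening: 0.0295
clock: 13.7
tool_pos: [0.4226, -0.0511, 0.1636]
orientation: [-179.9, -0.1, 163.2]
force: [0.1, -0.3, -2.0]
opening: 0.0301
```

View pics/s9.png

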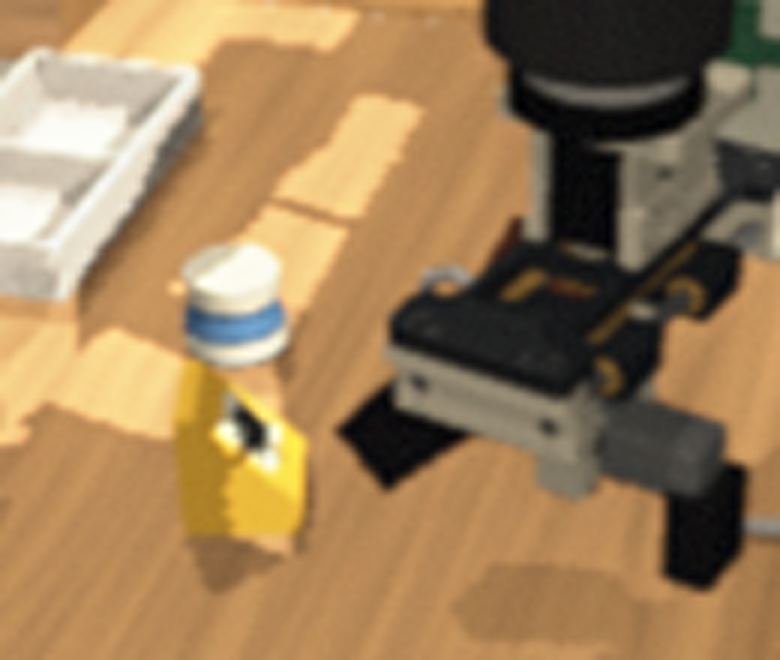

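View pics/t9.png

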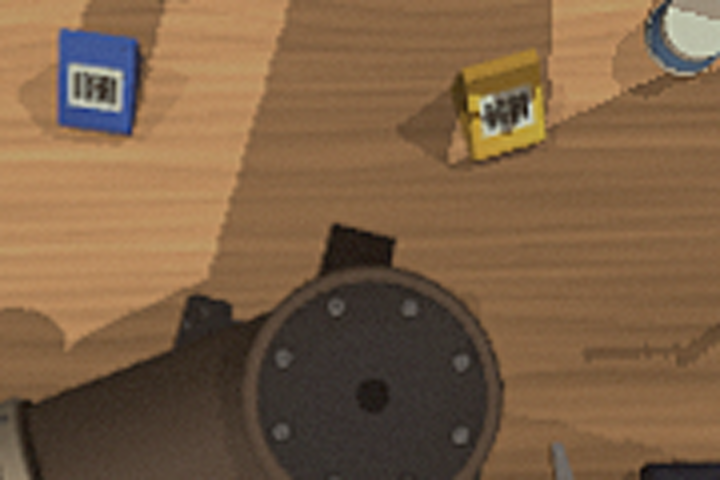

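```bash
cat > m2.py <<'E'
from h import *
s=shot('side')
yaw=np.radians(-16.7);n=np.array([-np.sin(yaw),np.cos(yaw),0]);x=np.array([np.cos(yaw),np.sin(yaw),0])
o=np.array([.4568,-.0609,0])
def pl(uv,off):
    e,d=ray(s,uv); q=e+d*(((o+n*off-e)@n)/(d@n)); return (q-o)@x,q[2]
T=lambda U,V,u0,v0,k:((U+.5)/k-.5+u0,(V+.5)/k-.5+v0)
for nm,a,b in(("nose bottom",T(137,392,250,195,9),T(387,487,200,120,6)),("nose top",T(72,308,250,195,9),T(341,432,200,120,6)),("rear bottom",T(570,572,250,195,9),T(705,588,200,120,6)),("rear bot front",T(510,545,250,195,9),T(668,570,200,120,6))):
    print(nm,pl(a,.022),pl(b,.022))
E
python3 m2.py
```

```text
nose bottom (np.float64(0.05445547138712243), np.float64(0.0006768968012573762)) (np.float64(0.052075982383110675), np.float64(0.13083972364076346))
nose top (np.float64(0.07761731003622961), np.float64(0.02483010728538748)) (np.float64(0.07499295111102913), np.float64(0.15156735929051934))
rear bottom (np.float64(-0.0973360432245558), np.float64(-0.0010701439756661824)) (np.float64(-0.10133456005444993), np.float64(0.1376727842953509))
rear bot front (np.float64(-0.07725467441515171), np.float64(8.646255620470278e-06)) (np.float64(-0.08436007659210998), np.float64(0.14008535992161975))
```

```bash
cat > scan.py <<'E'
from h import *
np.set_printoptions(precision=4,suppress=True)
C=down(163.2).inv()*rot([0,0,-16.8])*rot([0,4,0])
x0=rot([0,0,-16.8]).apply([1,0,0])
WT=down(163.2).inv().apply(.099*x0+np.array([0,0,-.0224]))
def plan(label,yaw):
    S=rot([0,0,yaw]); Rt=S*C.inv(); beam=S.apply([.70711,0,-.70711])
    p=np.array(label)-.08*beam-Rt.apply(WT)
    a,b=rel(p,Rt); print("tcp",p,"row",a,b,"ang",np.degrees(np.linalg.norm(b))); return p,Rt
def pose():
    t,r=tool(); S=r*C; w=t+r.apply(WT); b=S.apply([.70711,0,-.70711]); return w,w+.08*b,b
E
python3 - <<'E'
from scan import *
t=shot('top');s=shot('side')
T=lambda U,V,u0,v0,k:((U+.5)/k-.5+u0,(V+.5)/k-.5+v0)
tb=lambda U,V:T(U,V,220,130,4)
print("yel",tri(t,tb(508,112),s,T(248,435,200,120,6)),onz(t,tb(508,112),.045))
A=[onz(t,tb(*c),z)[:2] for c,z in(((464,72),.07),((537,50),.07),((545,141),.02),((475,161),.02))]
print(A)
for i,j in((0,1),(3,2)):
    d=A[i]-A[j]; print(np.degrees(np.arctan2(-d[0],d[1])))
print(np.mean(A,axis=0))
crop(t,325,130,50,50,"t10",12)
E
```

```text
yel (array([ 0.6328, -0.203 ,  0.0383]), np.float64(0.0030546645853797285)) [ 0.6301 -0.2022  0.045 ]
[array([ 0.6556, -0.167 ]), array([ 0.6706, -0.2208]), array([ 0.6119, -0.2339]), array([ 0.5979, -0.1801])]
15.58538678371694
14.635326490043534
[ 0.634  -0.2004]
```

View pics/t10.png

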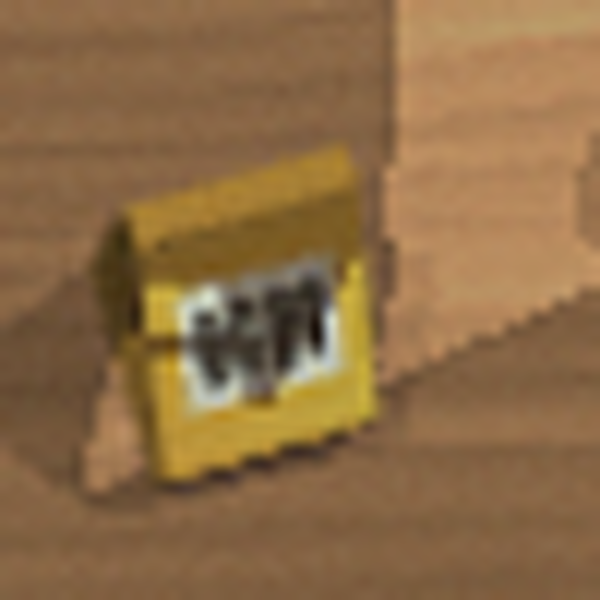

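The yellow label's middle is at crop (263,335), which puts it at about (0.631,-0.202,0.0445) with yaw ≈15°.

```bash
python3 -c "
from scan import *
plan([.631,-.202,.0445],15)"
```

```text
tcp [ 0.4795 -0.2426  0.1165] row [-0.1092 -0.1672  0.0476] [-0.0197 -0.0691 -0.5543] ang 32.02477314373976
```

```bash
python3 -m pendant '[[-0.04,-0.05,0,-0.007,-0.023,-0.18,-1],[-0.08,-0.1,0,-0.014,-0.046,-0.36,-1],[-0.109,-0.145,0.01,-0.0197,-0.069,-0.5,-1],[-0.109,-0.167,0.03,-0.0197,-0.069,-0.554,-1],[-0.109,-0.167,0.0476,-0.0197,-0.069,-0.554,-1],[-0.109,-0.167,0.0476,-0.0197,-0.069,-0.554,-1],[-0.109,-0.167,0.0476,-0.0197,-0.069,-0.554,-1]]'; python3 -c "
from scan import *
plan([.631,-.202,.0445],15)
print(pose())
s=shot('side');crop(s,190,130,150,110,'s11',5);t=shot('top');crop(t,310,120,120,100,'t11',6)"
```

```text
clock: 14.82
tool_pos: [0.48, -0.242, 0.1175]
orientation: [-180.0, 4.1, -165.0]
force: [0.1, 0.5, -1.3]
opening: 0.0298
tcp [ 0.4795 -0.2426  0.1165] row [ 0.0008 -0.0005  0.0009] [-0.0003  0.0012  0.0005] ang 0.07644210425557962
(array([ 0.5769, -0.216 ,  0.1022]), array([ 0.6316, -0.2013,  0.0457]), array([ 0.6838,  0.1833, -0.7062]))
```

View pics/s11.png

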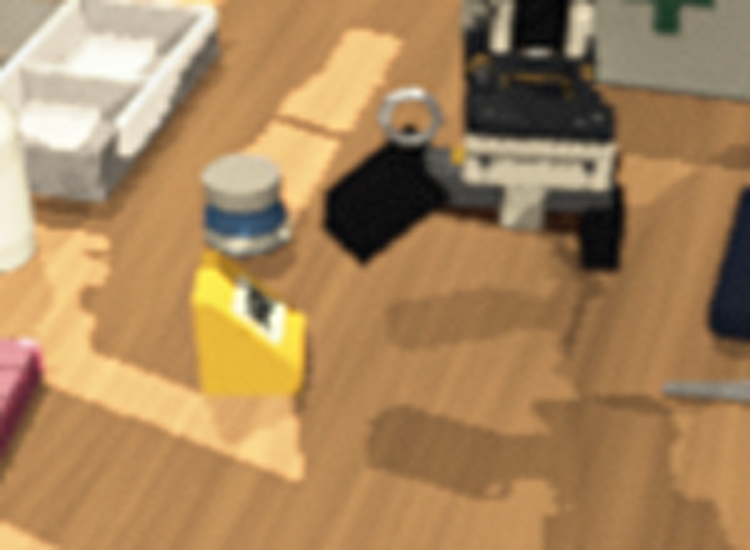

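View pics/t11.png

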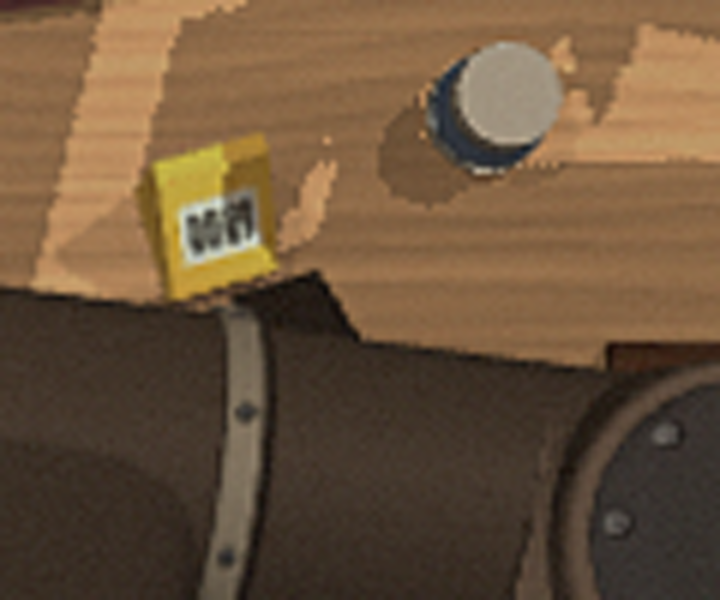

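```bash
cat >> scan.py <<'E'
def corners(s):
    w,sp,b=pose(); t,r=tool(); S=r*C
    for n,q in(("nosebot L",(57,22,0)),("nosetop L",(83,22,26)),("nosebot R",(57,-22,0)),("nosetop R",(83,-22,26)),("ring",(33,0,90)),("rear bot L",(-82,15,0))):
        print(n,proj(s,w+S.apply((np.array(q)-[70,0,13])/1000)))
E
python3 -c "
from scan import *
s=shot('side');corners(s);t=shot('top');print('top');corners(t)
T=lambda U,V,u0,v0,k:((U+.5)/k-.5+u0,(V+.5)/k-.5+v0)
print('seen bot',T(365,263,190,130,5),'top',T(327,213,190,130,5),'ring',T(410,117,190,130,5),'rear',T(617,268,190,130,5),'topview', T(320,272,310,120,6),T(360,338,310,120,6))"
```

```text
nosebot L [263.2857 182.2978]
nosetop L [254.1465 174.9101]
nosebot R [263.6641 174.3952]
nosetop R [254.8085 167.1256]
ring [270.9626 151.8254]
rear bot L [309.8865 180.7556]
top
nosebot L [348.5759 179.5061]
nosetop L [347.4246 169.3753]
nosebot R [363.3169 175.1595]
nosetop R [362.5077 164.9437]
ring [365.2291 181.4941]
rear bot L [365.3354 225.7788]
seen bot (262.6, 182.2) top (255.0, 172.2) ring (271.6, 153.0) rear (313.0, 183.2) topview (362.9166666666667, 164.91666666666666) (369.5833333333333, 175.91666666666666)
```

Predicted and seen scanner corners agree to about 2 px, so the aim is good. Holding for more than 3 s.

```bash
for i in 1 2 3; do python3 -m pendant '[[0,0,0,0,0,0,-1],[0,0,0,0,0,0,-1],[0,0,0,0,0,0,-1],[0,0,0,0,0,0,-1],[0,0,0,0,0,0,-1],[0,0,0,0,0,0,-1],[0,0,0,0,0,0,-1],[0,0,0,0,0,0,-1],[0,0,0,0,0,0,-1],[0,0,0,0,0,0,-1],[0,0,0,0,0,0,-1],[0,0,0,0,0,0,-1]]'|head -2; done; python3 -c "
from scan import *
s=shot('side','side12');t=shot('top');crop(s,190,130,150,110,'s12',5);crop(t,220,120,60,50,'t12',12);crop(s,160,230,70,70,'s12b',9)
print(pose())"
```

```text
clock: 16.52
tool_pos: [0.4796, -0.2422, 0.117]
clock: 18.02
tool_pos: [0.4796, -0.2422, 0.117]
clock: 19.52
tool_pos: [0.4796, -0.2422, 0.117]
(array([ 0.5765, -0.2163,  0.1016]), array([ 0.6312, -0.2016,  0.0451]), array([ 0.6838,  0.1831, -0.7064]))
```

View pics/s12.png

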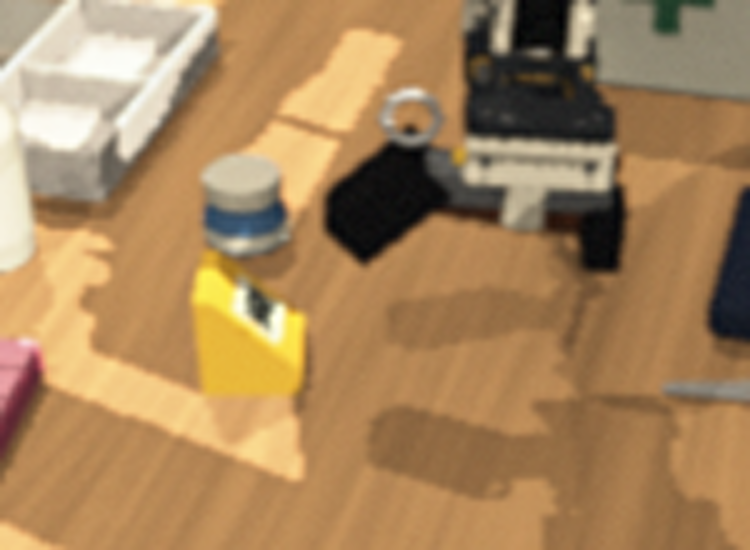

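View pics/t12.png

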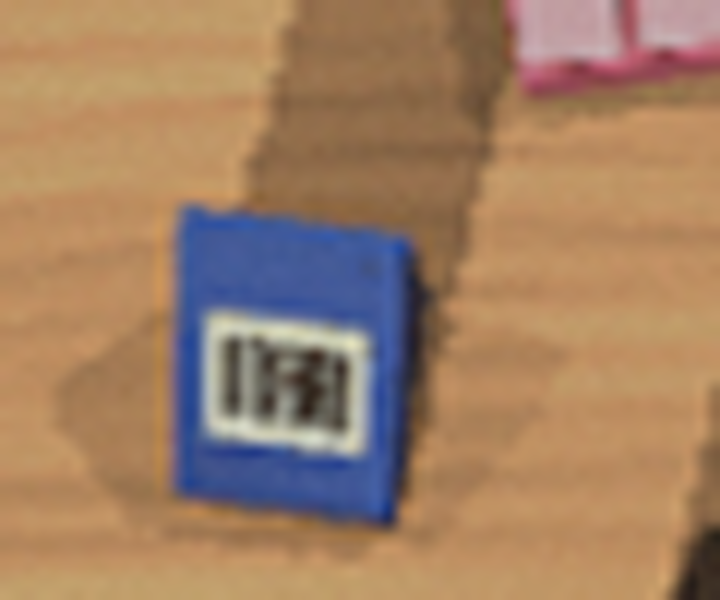

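View pics/s12b.png

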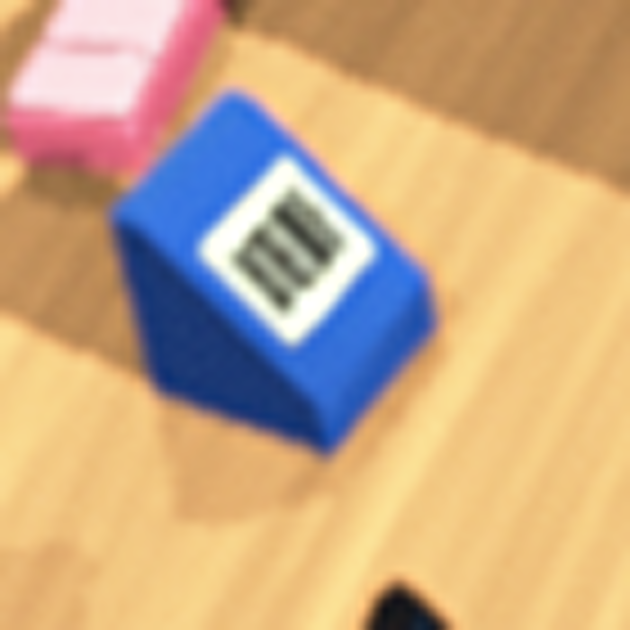

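The scanner held steady, at crop (365,262) before and after. The blue label is at top (243.9,152) and side (192,257.8). I'll plan that scan.

```bash
python3 -c "
from scan import *
t=shot('top');s=shot('side')
T=lambda U,V,u0,v0,k:((U+.5)/k-.5+u0,(V+.5)/k-.5+v0)
tb=lambda U,V:T(U,V,220,120,12)
print(tri(t,tb(286,385),s,T(288,250,160,230,9)),onz(t,tb(286,385),.045))
for a,b,z in(((185,210),(412,240),.07),((178,492),(398,522),.02),((207,315),(372,335),.055),((203,438),(364,455),.03)):
    d=(onz(t,tb(*a),z)-onz(t,tb(*b),z)); print(np.degrees(np.arctan2(-d[0],d[1])))
p,R_=plan([.6579,.105,.0445],-7)
"
```

```text
(array([0.6569, 0.1043, 0.0427]), np.float64(0.0015660591449675272)) [0.6556 0.1038 0.045 ]
-9.131142110157628
-9.312200066616164
-8.487553636965616
-7.57339299719259
tcp [0.5022 0.1241 0.1165] row [-0.1162  0.348   0.0087] [0.027  0.001  0.3828] ang 21.987388082530707
```

```bash
python3 -c "
from scan import *
plan([.6563,.104,.0445],-8.7)
"
```

```text
tcp [0.5012 0.1277 0.1165] row [-0.1162  0.3518  0.0087] [0.0291 0.001  0.4124] ang 23.687600455723175
```

```bash
python3 -m pendant '[[0,0,-0.05,0,0,0,-1],[-0.015,0.05,-0.06,0.005,0,0.06,-1],[-0.03,0.1,-0.06,0.01,0,0.12,-1],[-0.05,0.15,-0.06,0.015,0,0.18,-1],[-0.07,0.2,-0.06,0.02,0,0.24,-1],[-0.09,0.26,-0.055,0.025,0.001,0.32,-1],[-0.1,0.31,-0.05,0.029,0.001,0.38,-1],[-0.116,0.352,-0.04,0.029,0.001,0.412,-1],[-0.116,0.352,-0.01,0.029,0.001,0.412,-1],[-0.116,0.352,0.0087,0.029,0.001,0.412,-1],[-0.116,0.352,0.0087,0.029,0.001,0.412,-1],[-0.116,0.352,0.0087,0.029,0.001,0.412,-1]]'; python3 -c "
from scan import *
plan([.6563,.104,.0445],-8.7)
print(pose())
s=shot('side');crop(s,150,180,150,120,'s13',5);t=shot('top');crop(t,190,120,130,100,'t13',6)
corners(s);print('top');corners(t)"
```

```text
clock: 21.22
tool_pos: [0.5014, 0.128, 0.1173]
orientation: [180.0, 4.0, 171.3]
force: [-0.2, -0.2, -1.4]
opening: 0.0296
tcp [0.5012 0.1277 0.1165] row [ 0.0002 -0.0003  0.0008] [0.0006 0.0008 0.0003] ang 0.059818549978353716
(array([0.6006, 0.1129, 0.1019]), array([0.6566, 0.1044, 0.0454]), array([ 0.6996, -0.1064, -0.7066]))
nosebot L [208.9639 257.374 ]
nosetop L [197.9413 246.12  ]
nosebot R [218.5962 245.5575]
nosetop R [208.0319 234.5893]
ring [218.8237 224.4689]
rear bot L [264.4832 272.5738]
top
nosebot L [230.5564 171.135 ]
nosetop L [230.5293 160.5054]
nosebot R [245.898  173.0667]
nosetop R [246.2232 162.475 ]
ring [232.9105 176.0447]
rear bot L [226.4006 219.9974]
```

View pics/s13.png

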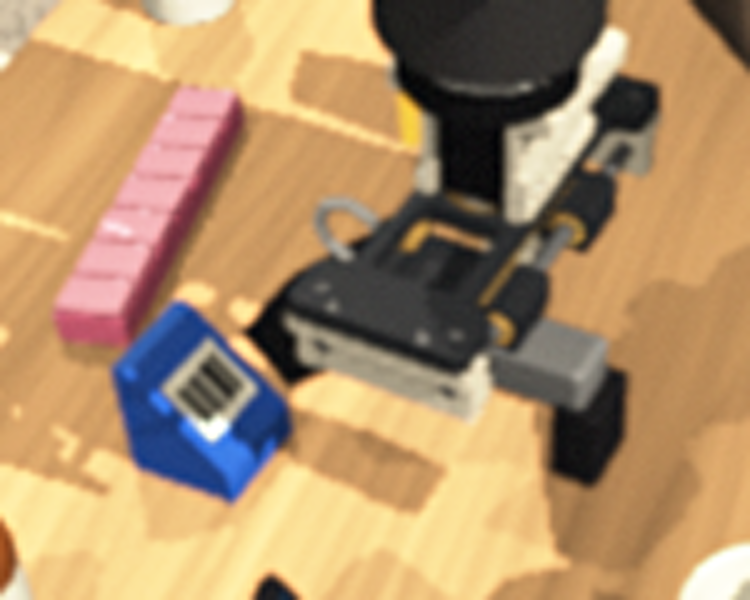

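View pics/t13.png

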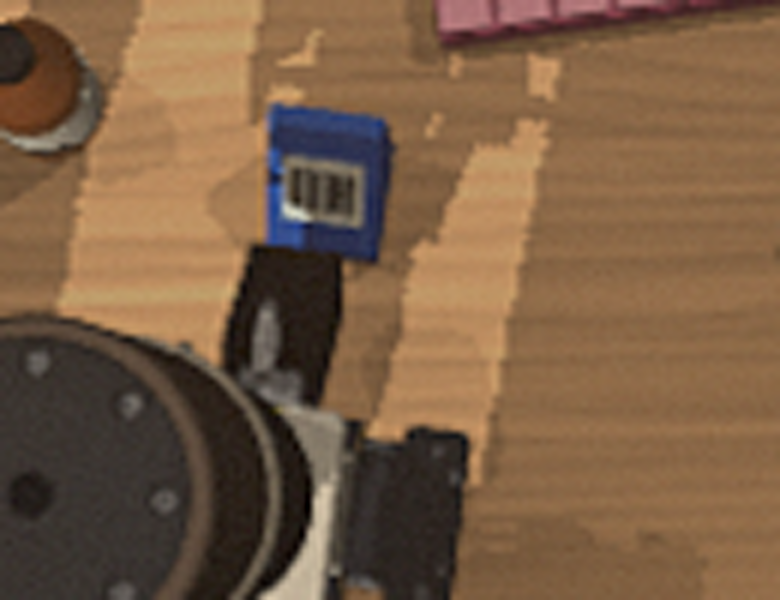

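Predicted corners match the picture again: nose seen at top (232,161) to (247,162), against (230.5,160.5) to (246,162.5). Holding.

```bash
for i in 1 2 3; do python3 -m pendant '[[0,0,0,0,0,0,-1],[0,0,0,0,0,0,-1],[0,0,0,0,0,0,-1],[0,0,0,0,0,0,-1],[0,0,0,0,0,0,-1],[0,0,0,0,0,0,-1],[0,0,0,0,0,0,-1],[0,0,0,0,0,0,-1],[0,0,0,0,0,0,-1],[0,0,0,0,0,0,-1],[0,0,0,0,0,0,-1],[0,0,0,0,0,0,-1]]'|head -2; done; python3 -c "
from scan import *
s=shot('side','side14');t=shot('top','top14');print(pose())
# pre-hang: eye at peg end +30mm, stand yaw -2
def hang(eye,yaw):
    S=rot([0,0,yaw]);Rt=S*C.inv();p=np.array(eye)-Rt.apply(WT)-S.apply([-.037,0,.077])
    a,b=rel(p,Rt);print('tcp',p,'row',a,b)
yw=-2.; d=rot([0,0,yw]).apply([0,1,0]); pm=np.array([.5195,-.403,.176])
hang(pm+d*.09+[0,0,.06],yw); hang(pm+d*.06+[0,0,.004],yw)
print([tuple(proj(x,q)) for x in(s,t) for q in(pm,pm+d*.03+[0,0,.004])])
"
```

```text
clock: 22.82
tool_pos: [0.5009, 0.1279, 0.1165]
clock: 24.32
tool_pos: [0.5009, 0.1279, 0.1165]
clock: 25.82
tool_pos: [0.501, 0.1279, 0.1165]
(array([0.6001, 0.1127, 0.1011]), array([0.656 , 0.1042, 0.0445]), array([ 0.699 , -0.1066, -0.7071]))
tcp [ 0.4594 -0.3108  0.1744] row [-0.0291 -0.44   -0.0561] [-0.008   0.     -0.1163]
tcp [ 0.4583 -0.3408  0.1184] row [-0.0286 -0.4698  0.    ] [-0.008   0.     -0.1163]
[(np.float64(292.3427280903815), np.float64(127.82754829226397)), (np.float64(289.8916447655788), np.float64(130.60766671351405)), (np.float64(432.5686085906364), np.float64(188.33020919714272)), (np.float64(421.8197671532263), np.float64(188.0352610123857))]
```

View pics/side14.png

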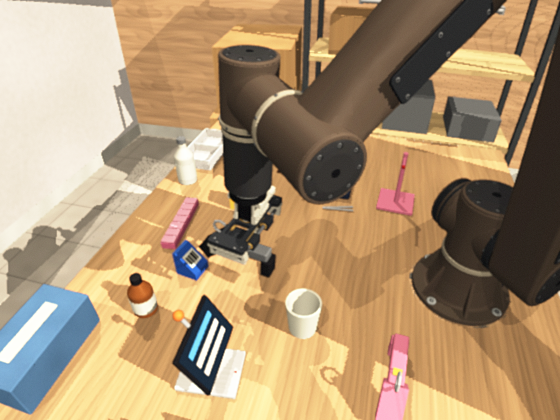

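View pics/top14.png

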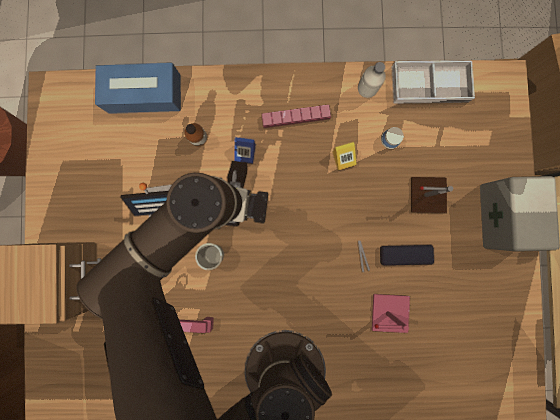

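Both labels have been held for over 4 s. Moving on to the peg stand, keeping high.

```bash
python3 -m pendant '[[0,0,-0.05,0,0,0,-1],[-0.005,-0.05,-0.056,0,0,-0.015,-1],[-0.01,-0.11,-0.056,-0.002,0,-0.03,-1],[-0.015,-0.17,-0.056,-0.003,0,-0.045,-1],[-0.02,-0.23,-0.056,-0.004,0,-0.06,-1],[-0.025,-0.29,-0.056,-0.006,0,-0.08,-1],[-0.029,-0.35,-0.056,-0.008,0,-0.1,-1],[-0.029,-0.4,-0.056,-0.008,0,-0.116,-1],[-0.029,-0.44,-0.056,-0.008,0,-0.116,-1],[-0.029,-0.44,-0.056,-0.008,0,-0.116,-1],[-0.029,-0.44,-0.056,-0.008,0,-0.116,-1],[-0.029,-0.44,-0.056,-0.008,0,-0.116,-1]]'; python3 -c "
from scan import *
s=shot('side');t=shot('top');crop(s,240,80,120,100,'s15',6);crop(t,360,140,110,90,'t15',7);corners(s);print();corners(t)
"
```

```text
clock: 27.42
tool_pos: [0.4594, -0.3101, 0.1744]
orientation: [180.0, 4.0, 178.0]
force: [-0.3, -0.9, -1.0]
opening: 0.0297
nosebot L [274.9753 151.1873]
nosetop L [266.6923 142.4616]
nosebot R [279.0855 144.7076]
nosetop R [271.0701 136.1795]
ring [284.5609 121.9178]
rear bot L [319.957  156.4213]

nosebot L [386.7097 180.1257]
nosetop L [389.2851 169.0392]
nosebot R [402.8965 180.2951]
nosetop R [405.8563 169.2267]
ring [405.5589 185.2132]
rear bot L [389.6876 231.8147]
```

View pics/s15.png

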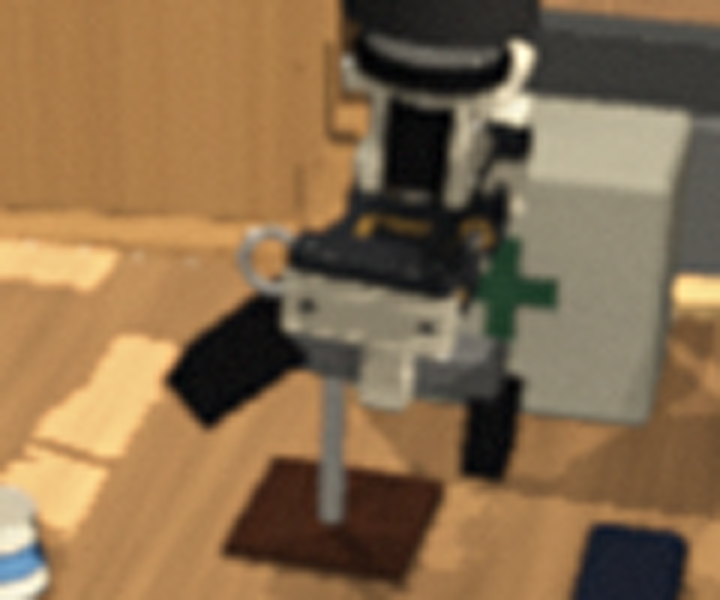

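View pics/t15.png

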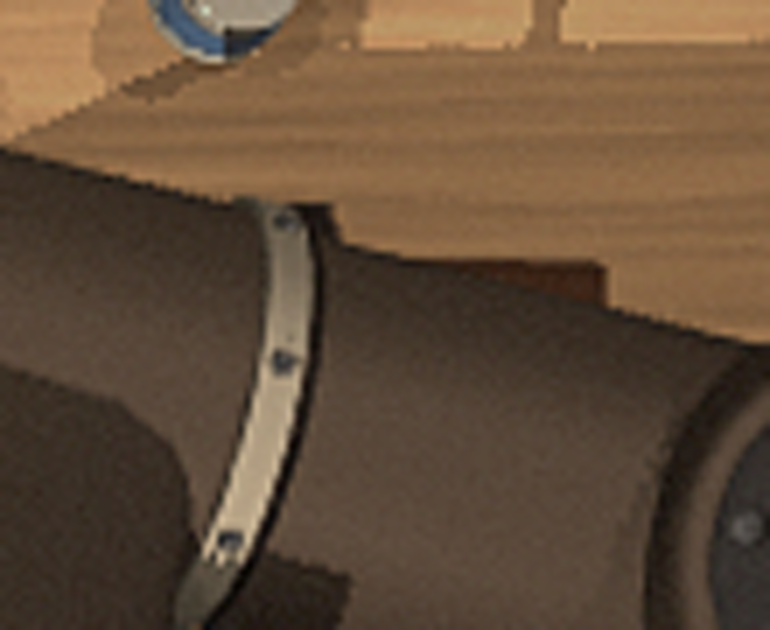

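The top view is blocked by the arm. The side view shows the ring at crop (267,260), within about 1.4 px of prediction. I'll lower it in front of the peg's end.

```bash
cat >> scan.py <<'E'
YW=-2.; D=rot([0,0,YW]).apply([0,1,0]); PM=np.array([.5202,-.403,.176])
def hang(eye,yaw=YW):
    S=rot([0,0,yaw]);Rt=S*C.inv();p=np.array(eye)-Rt.apply(WT)-S.apply([-.037,0,.077])
    a,b=rel(p,Rt);print('tcp',p,'row',a,b)
def eye():
    t,r=tool(); return t+r.apply(WT)+(r*C).apply([-.037,0,.077])
E
python3 -c "
from scan import *
print(eye()); hang(PM+D*.062+[.0015,0,.004])"
```

```text
[ 0.5229 -0.3121  0.2361]
tcp [ 0.4606 -0.3388  0.1184] row [ 0.002  -0.0288  0.0561] [0.     0.0003 0.0012]
```

```bash
python3 -m pendant '[[0.002,0,0.03,0,0,0,-1],[0.002,0,0.056,0,0,0,-1],[0.002,-0.015,0.056,0,0,0,-1],[0.002,-0.029,0.056,0,0,0,-1],[0.002,-0.029,0.056,0,0,0,-1],[0.002,-0.029,0.056,0,0,0,-1],[0.002,-0.029,0.056,0,0,0,-1]]'; python3 -c "
from scan import *
s=shot('side');crop(s,250,95,80,75,'s16',9);print(eye(),proj(s,eye()),proj(s,PM+D*.03+[0,0,.004]));crop(shot('top'),360,140,110,90,'t16',7)
"
```

```text
clock: 28.4
tool_pos: [0.4603, -0.3399, 0.1188]
orientation: [-180.0, 4.0, 178.0]
force: [-1.0, -0.6, -1.8]
opening: 0.0295
[ 0.5235 -0.342   0.1803] [286.6625 134.6616] [289.6765 130.5834]
```

View pics/s16.png

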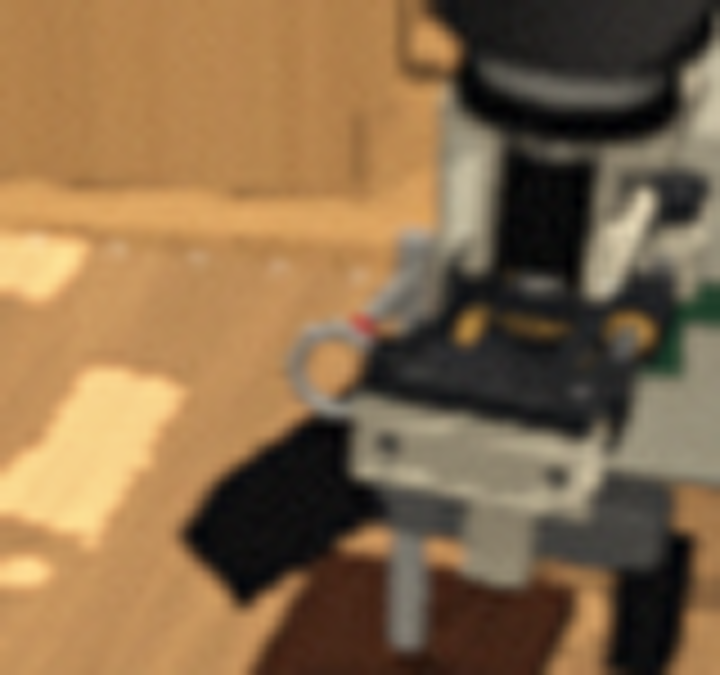

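View pics/t16.png

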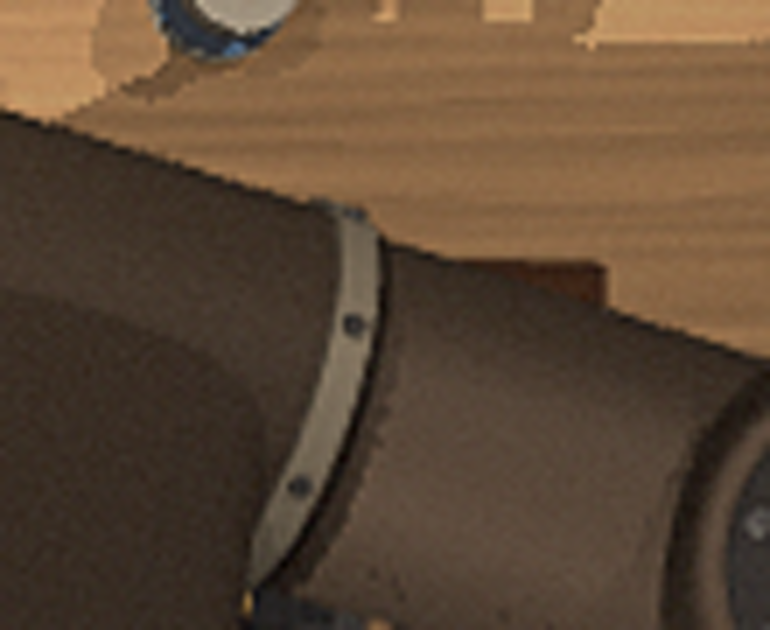

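The ring (330,367 in the crop) and the red ball (363,325) both sit where predicted, to within about 2 mm. Sliding the ring over the peg.

```bash
python3 -m pendant '[[0.001,-0.01,0,0,0,0,-1],[0.001,-0.02,0,0,0,0,-1],[0.001,-0.03,0,0,0,0,-1],[0.001,-0.036,0,0,0,0,-1],[0.001,-0.036,0,0,0,0,-1],[0.001,-0.036,0,0,0,0,-1]]'; python3 -c "
from scan import *
s=shot('side');crop(s,250,95,80,75,'s17',9);print(eye());o=ctrl.get_obs();print(o['force'],o['moment'])
"
```

```text
clock: 29.25
tool_pos: [0.4578, -0.3758, 0.1182]
orientation: [180.0, 4.0, 178.0]
force: [-0.4, 0.4, -1.9]
opening: 0.0301
[ 0.5211 -0.3779  0.1798]
[-0.4179 -0.4285 -1.4479] [-0.0103  0.3547 -0.005 ]
```

View pics/s17.png

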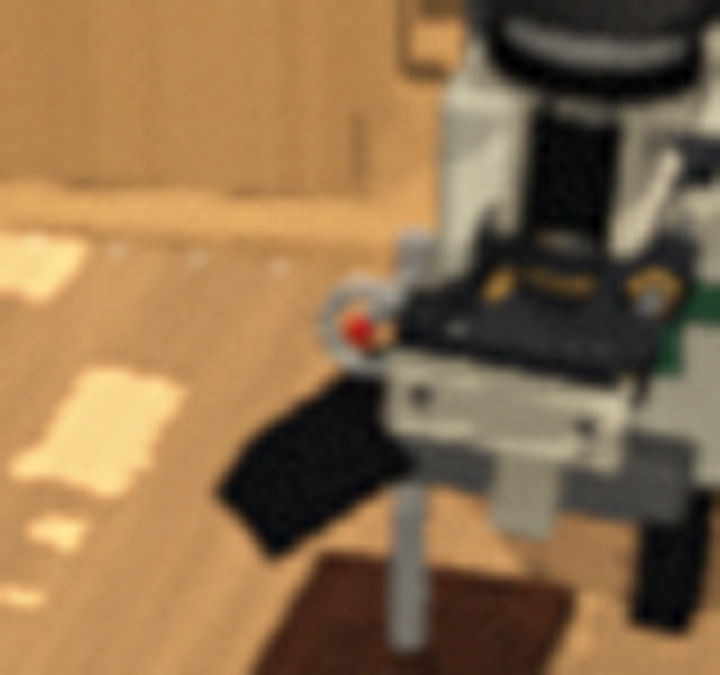

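The red ball (360,328) is now inside the ring with no contact force. On to the middle of the peg.

```bash
python3 -m pendant '[[0,-0.009,0.001,0,0,0,-1],[0,-0.018,0.002,0,0,0,-1],[0,-0.025,0.003,0,0,0,-1],[0,-0.025,0.003,0,0,0,-1],[0,-0.025,0.003,0,0,0,-1]]'; python3 -c "
from scan import *
s=shot('side');crop(s,250,95,80,75,'s18',9);print(eye());o=ctrl.get_obs();print(o['force'],o['moment'])
"; python3 -m pendant '[[0,0,0.003,0,0,0,-1],[0,0,0.006,0,0,0,-1],[0,0,0.007,0,0,0,-1],[0,0,0.007,0,0,0,-1]]'
```

```text
clock: 29.92
tool_pos: [0.4571, -0.4008, 0.1152]
orientation: [180.0, 4.0, 178.0]
force: [-0.2, 0.7, -2.6]
opening: 0.0297
[ 0.5204 -0.403   0.1768]
[ 0.3506 -0.3511 -0.9357] [ 0.0481  0.4446 -0.0006]
clock: 30.48
tool_pos: [0.4578, -0.4008, 0.1083]
orientation: [-180.0, 4.0, 178.0]
force: [-0.2, -0.6, -1.6]
opening: 0.0299
```

View pics/s18.png

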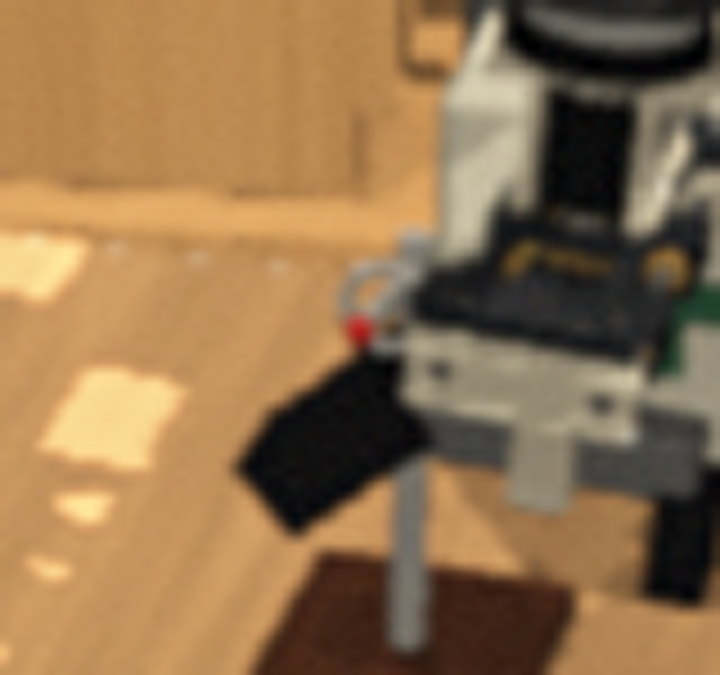

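```bash
for i in 1 2 3; do python3 -m pendant '[[0,0,0.001,0,0,0,-1],[0,0,0.001,0,0,0,-1],[0,0,0.001,0,0,0,-1]]' | grep -E "tool_pos|force"; python3 -c "
from scan import *
o=ctrl.get_obs();print(o['force'],o['moment'],eye()[2])";done
```

```text
tool_pos: [0.4581, -0.4011, 0.1077]
force: [-0.1, 0.3, 1.0]
[-0.068   0.3336  0.9988] [-0.0173  0.1261  0.0404] 0.1692683325122566
tool_pos: [0.4584, -0.4012, 0.107]
force: [-0.4, 0.7, 5.9]
[-0.3736  0.6914  5.9159] [ 0.1927 -0.135   0.0721] 0.16859395853466064
tool_pos: [0.4589, -0.4012, 0.1062]
force: [-0.0, 1.1, 6.0]
[-0.0013  1.122   6.0227] [ 0.3374 -0.4073  0.0555] 0.1678737097491898
```

The ring bears on the peg (force +6 N). I'll ease up, release and rise straight off.

```bash
python3 -m pendant '[[0,0,-0.001,0,0,0,-1],[0,0,-0.001,0,0,0,-0.2],[0,0,-0.001,0,0,0,0.2],[0,0,-0.001,0,0,0,0.6],[0,0,-0.001,0,0,0,1],[0,0,-0.001,0,0,0,1],[0,0,-0.001,0,0,0,1],[0,0,-0.001,0,0,0,1],[0,0,-0.001,0,0,0,1]]'; python3 -c "
from scan import *
s=shot('side');crop(s,250,95,100,85,'s19',8)"
```

```text
clock: 32.72
tool_pos: [0.4579, -0.4009, 0.1063]
orientation: [-180.0, 4.0, 178.0]
force: [-0.5, -0.6, 0.5]
opening: 0.0872
```

View pics/s19.png

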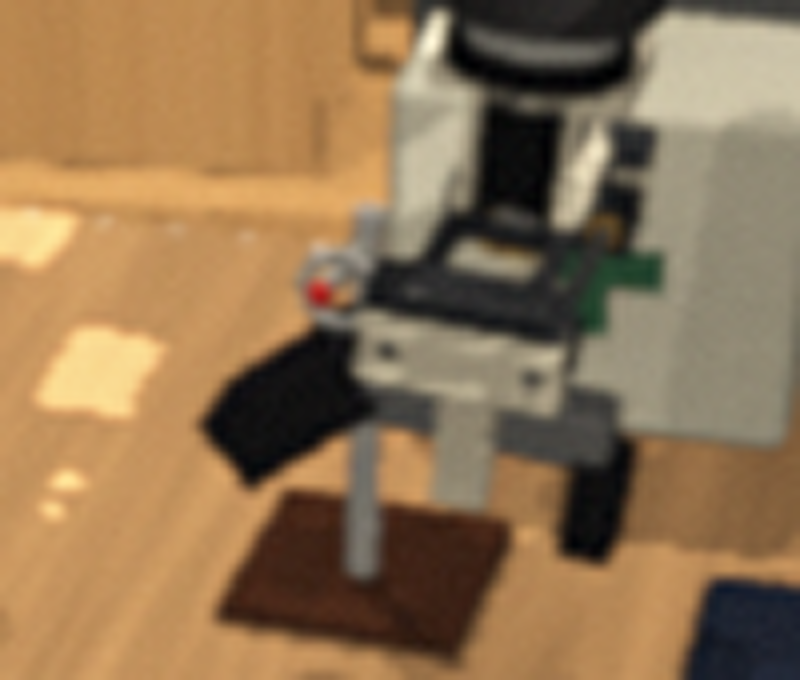

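It is released and hangs by the ring. Rising, with a slight shift away from the post.

```bash
python3 -m pendant '[[0.004,0,-0.015,0,0,0,1],[0.006,0,-0.04,0,0,0,1],[0.006,0,-0.08,0,0,0,1],[0.006,0,-0.13,0,0,0,1],[0.006,0,-0.13,0,0,0,1]]'; python3 -c "
from scan import *
s=shot('side');crop(s,250,95,100,85,'s20',8)
go([.45,-.2,.26],-180);go([.5457,.3595,.28],6.2);print(ctrl.get_obs()['joint_pos'])"
```

```text
clock: 33.4
tool_pos: [0.4443, -0.4018, 0.2417]
orientation: [-179.7, 4.5, 178.0]
force: [-0.3, 0.4, 0.8]
opening: 0.0878
row [-0.0011  0.201  -0.0215] [-0.0037  0.0746 -0.0352] | dist 0.202 ang 4.7
row [-0.0784  0.7634 -0.0371] [0.1117 0.0115 2.9962] | dist 0.768 ang 171.8
[-24.4134  10.8429 -10.4722  -1.6647 -64.6869 -66.9451]
```

View pics/s20.png

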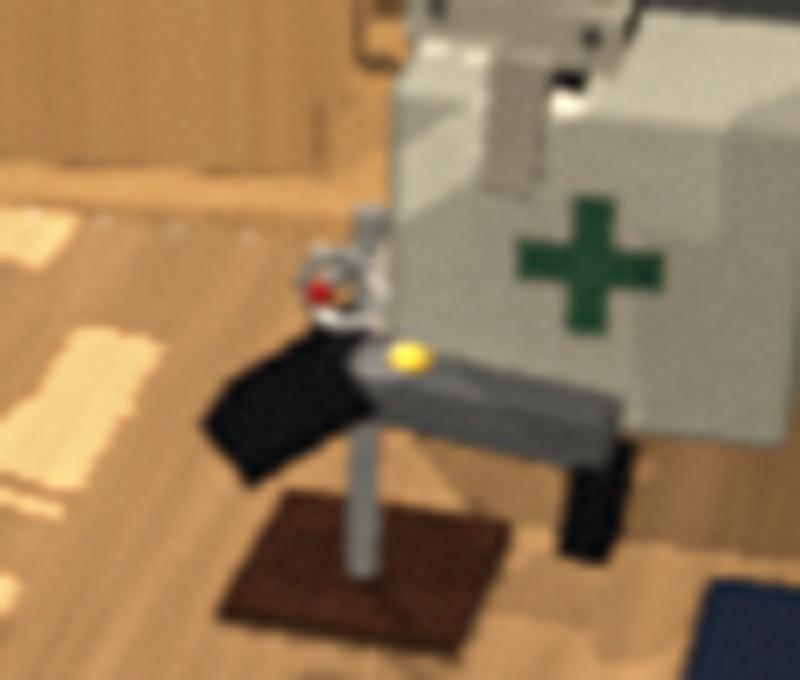

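The scanner hangs level and still on the peg. Back to the tablet knob, using the equivalent half-turned grasp.

```bash
python3 -c "
from scan import *
go([.5460,.3595,.27],-173.8)"
```

```text
row [-0.0779  0.7635 -0.0271] [-0.0077  0.0744 -0.1434] | dist 0.768 ang 9.3
```

```bash
python3 -m pendant '[[0,0.04,-0.03,0,0.04,0,1],[-0.02,0.1,-0.03,-0.003,0.074,-0.02,1],[-0.078,0.7635,-0.027,-0.008,0.074,-0.143,1],[-0.078,0.7635,-0.027,-0.008,0.074,-0.143,1],[-0.078,0.7635,-0.027,-0.008,0.074,-0.143,1],[-0.078,0.7635,-0.027,-0.008,0.074,-0.143,1],[-0.078,0.7635,-0.027,-0.008,0.074,-0.143,1],[-0.078,0.7635,-0.027,-0.008,0.074,-0.143,1],[-0.078,0.7635,-0.027,-0.008,0.074,-0.143,1],[-0.078,0.7635,-0.027,-0.008,0.074,-0.143,1],[-0.078,0.7635,-0.027,-0.008,0.074,-0.143,1],[-0.078,0.7635,-0.027,-0.008,0.074,-0.143,1]]'; python3 -m pendant '[[0,0,0,0,0,0,1],[0,0,0,0,0,0,1]]' | head -3;  python3 -c "
from scan import *
go([.5460,.3595,.27],-173.8);print(ctrl.get_obs()['joint_pos'])
shot('side','side21')"
```

```text
clock: 34.95
tool_pos: [0.5399, 0.3203, 0.2675]
orientation: [179.8, -0.3, -173.8]
force: [0.7, 0.3, 1.2]
opening: 0.0877
clock: 35.2
tool_pos: [0.5399, 0.3184, 0.2669]
orientation: [179.9, -0.3, -173.8]
row [-0.0105  0.0402 -0.0031] [ 0.0021 -0.0057  0.0004] | dist 0.042 ang 0.3
[  48.1545   14.928    -1.8868   -0.3203  -73.3499 -131.8368]
```

View pics/side21.png

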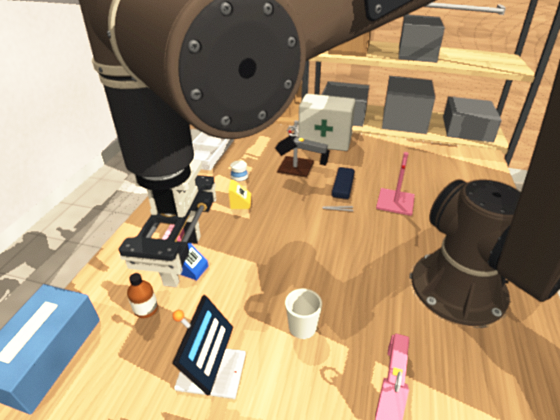

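```bash
python3 -m pendant '[[-0.01,0.04,0,0,-0.005,0,1],[-0.01,0.04,0,0,-0.005,0,1],[-0.01,0.04,0.04,0,-0.005,0,1],[-0.01,0.04,0.08,0,-0.005,0,1],[-0.01,0.04,0.09,0,-0.005,0,1],[-0.01,0.04,0.09,0,-0.005,0,1]]'; python3 -c "
from scan import *
go([.5460,.3595,.154],-173.8)
s=shot('side');crop(s,100,250,160,150,'s22',5)"
```

```text
clock: 36.0
tool_pos: [0.5461, 0.3589, 0.1786]
orientation: [179.8, 0.1, -173.9]
force: [-0.5, -0.4, -0.0]
opening: 0.0877
row [0.     0.0006 0.0246] [ 0.0029  0.0011 -0.0009] | dist 0.025 ang 0.2
```

View pics/s22.png

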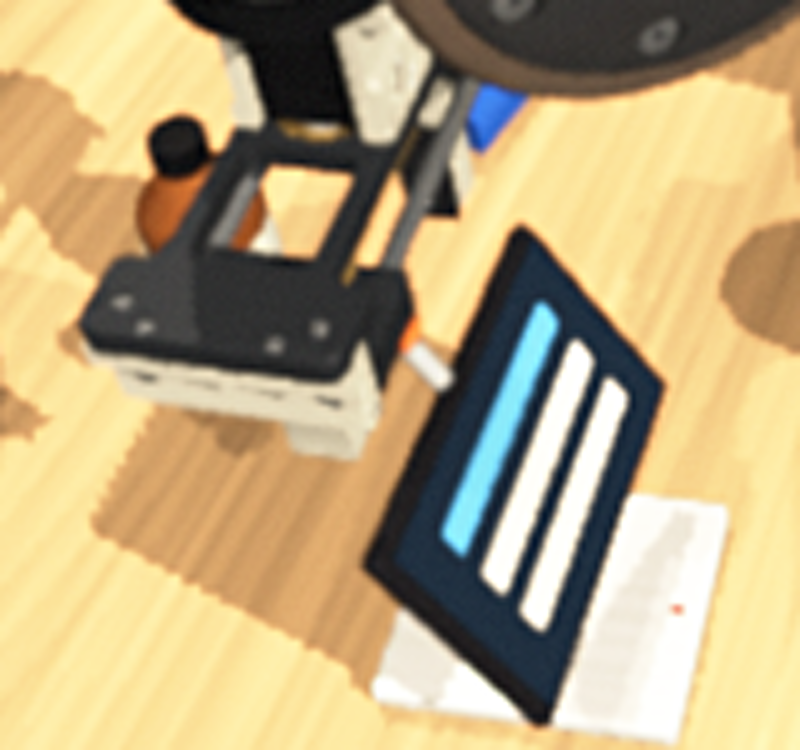

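```bash
python3 -m pendant '[[0,0.0005,0.015,0,0,0,1],[0,0.0005,0.0245,0,0,0,1],[0,0.0005,0.0245,0,0,0,1],[0,0.0005,0.0245,0,0,0,-1],[0,0.0005,0.0245,0,0,0,-1],[0,0.0005,0.0245,0,0,0,-1],[0,0.0005,0.0245,0,0,0,-1],[0,0.0005,0.0245,0,0,0,-1],[0,0.0005,0.0245,0,0,0,-1],[0,0.0005,0.0245,0,0,0,-1]]'; python3 arc.py 30 4.5 0 6.2
```

```text
clock: 37.3
tool_pos: [0.5456, 0.3602, 0.1535]
orientation: [179.8, 0.1, -173.8]
force: [0.1, 0.5, 0.1]
opening: 0.0231
offset [-0.00098774  0.00140686 -0.01796056]
[ 0.0048  0.0003 -0.0025] -0.004
[ 0.0097  0.0005 -0.0048] -0.007
[ 0.0147  0.0007 -0.0067] -0.011
[ 0.0199  0.0009 -0.0083] -0.015
[ 0.0251  0.0011 -0.0095] -0.019
[ 0.0305  0.0012 -0.0104] -0.022
[ 0.0358  0.0012 -0.0109] -0.026
[ 0.0412  0.0012 -0.0111] -0.03
```

```bash
python3 -m pendant '[[0,0,0,0,0,0,-1],[0,0,0,0,0,0,-1],[0,0,0,0,0,0,-1]]'; python3 arc.py 30.5 4.7 0 6.2;python3 -c "
from scan import *
s=shot('side');crop(s,100,250,160,150,'s23',5)"
```

```text
clock: 37.67
tool_pos: [0.5457, 0.36, 0.1535]
orientation: [179.8, 0.0, -173.8]
force: [0.4, -1.9, 0.4]
opening: 0.0178
offset [-0.00156751  0.00098108 -0.01759739]
[ 0.0048  0.0003 -0.0026] -0.003
[ 0.0098  0.0005 -0.0049] -0.007
[ 0.0149  0.0007 -0.0069] -0.01
[ 0.0202  0.0008 -0.0085] -0.013
[ 0.0255  0.001  -0.0098] -0.016
[ 0.0309  0.001  -0.0107] -0.02
[ 0.0364  0.0011 -0.0113] -0.023
[ 0.0418  0.0011 -0.0114] -0.026
```

View pics/s23.png

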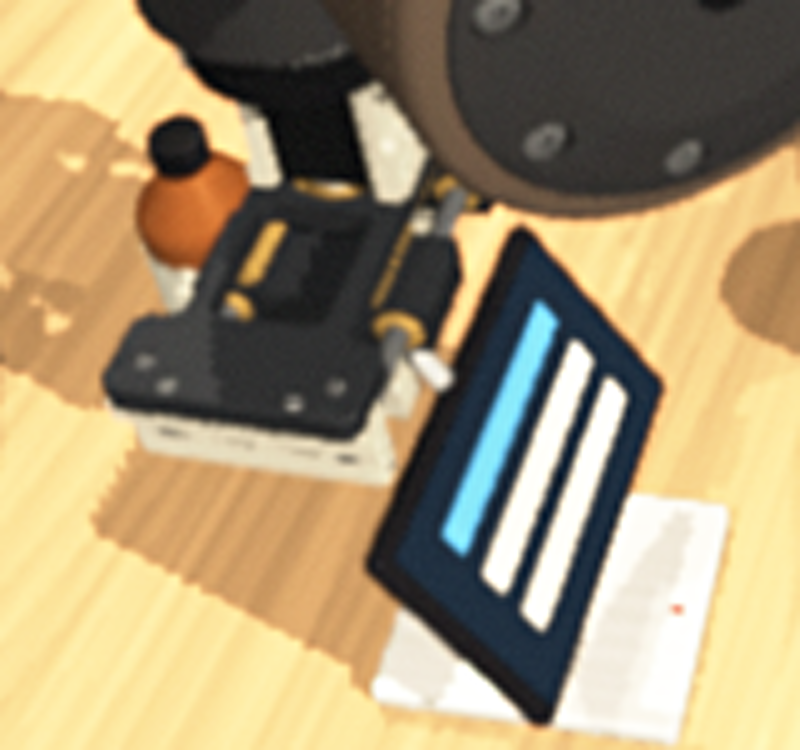

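```bash
python3 -m pendant '[[0.0048,0.0003,-0.0026,0,0,-0.003,-1],[0.0098,0.0005,-0.0049,0,0,-0.006,-1],[0.0149,0.0007,-0.0069,0,0,-0.006,-1],[0.0202,0.0008,-0.0085,0,0,-0.006,-1],[0.0255,0.001,-0.0098,0,0,-0.006,-1],[0.0309,0.001,-0.0107,0,0,-0.006,-1],[0.0364,0.001,-0.0113,0,0,-0.006,-1],[0.0415,0.001,-0.0114,0,0,-0.006,-1],[0.0415,0.001,-0.0114,0,0,-0.006,-1],[0.0415,0.001,-0.0114,0,0,-0.006,-1],[0.0415,0.001,-0.0114,0,0,-0.006,-1]]';python3 -c "
from scan import *
s=shot('side');crop(s,100,250,160,150,'s24',5)"
```

```text
clock: 39.1
tool_pos: [0.5047, 0.3569, 0.1642]
orientation: [179.8, 0.1, -173.5]
force: [7.3, -0.5, -14.5]
opening: 0.0178
```

View pics/s24.png

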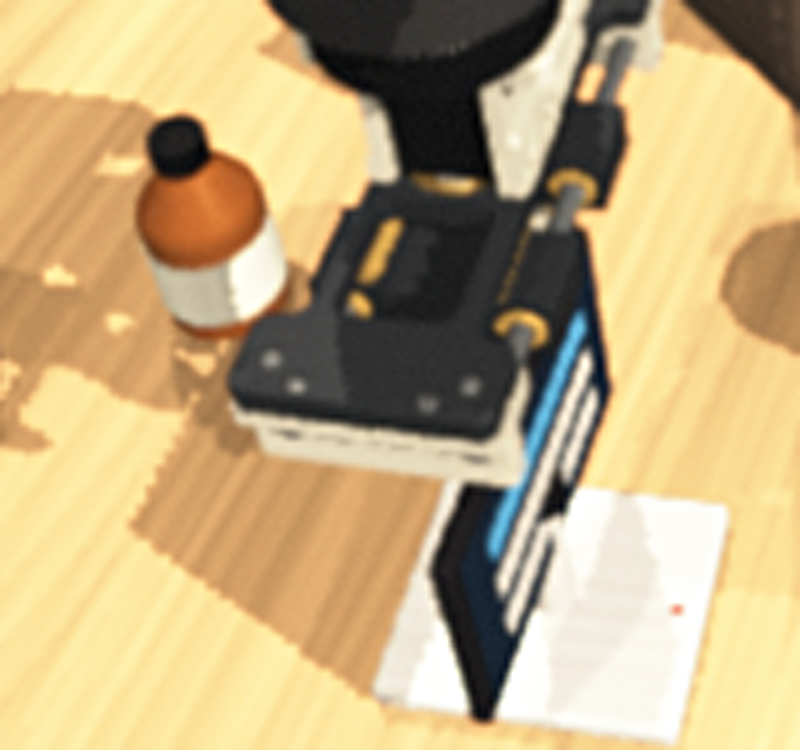

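The tablet is upright against its stop. Releasing and rising.

```bash
python3 -m pendant '[[-0.001,0,0.001,0,0,0,-1],[-0.001,0,0.001,0,0,0,0],[-0.001,0,0.001,0,0,0,0.4],[-0.001,0,0.001,0,0,0,0.4],[-0.001,0,0.001,0,0,0,0.4],[-0.001,0,-0.03,0,0,0,0.4],[-0.001,0,-0.08,0,0,0,0.4],[-0.001,0,-0.1,0,0,0,1],[0,-0.06,-0.11,0,0,0,1],[0,-0.12,-0.11,0,0,0,1],[0,-0.18,-0.11,0,0,0,1],[0,-0.2,-0.11,0,0,0,1]]';python3 -c "
from scan import *
s=shot('side','side25');crop(s,140,270,120,130,'s25',5);t=shot('top','top25');crop(t,110,150,100,90,'t25',8);crop(s,250,95,100,85,'s25p',7)"
```

```text
clock: 40.65
tool_pos: [0.5269, 0.155, 0.2749]
orientation: [179.8, 0.1, -173.6]
force: [0.1, 0.3, 0.6]
opening: 0.0874
```

View pics/s25.png

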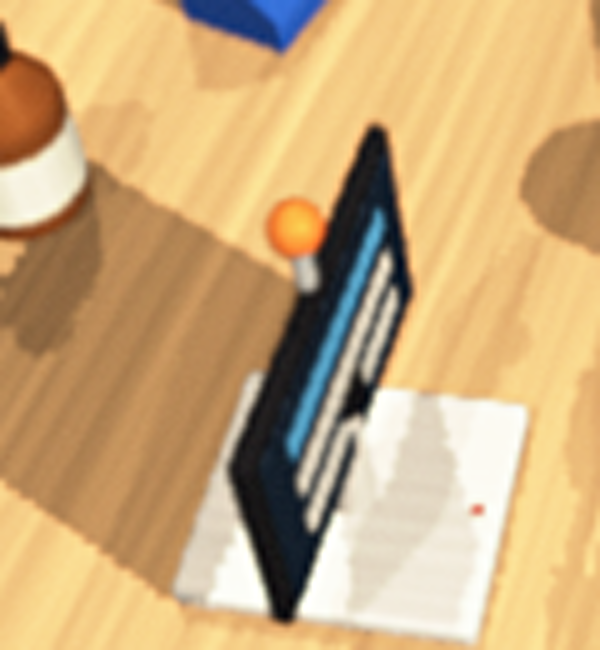

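View pics/t25.png

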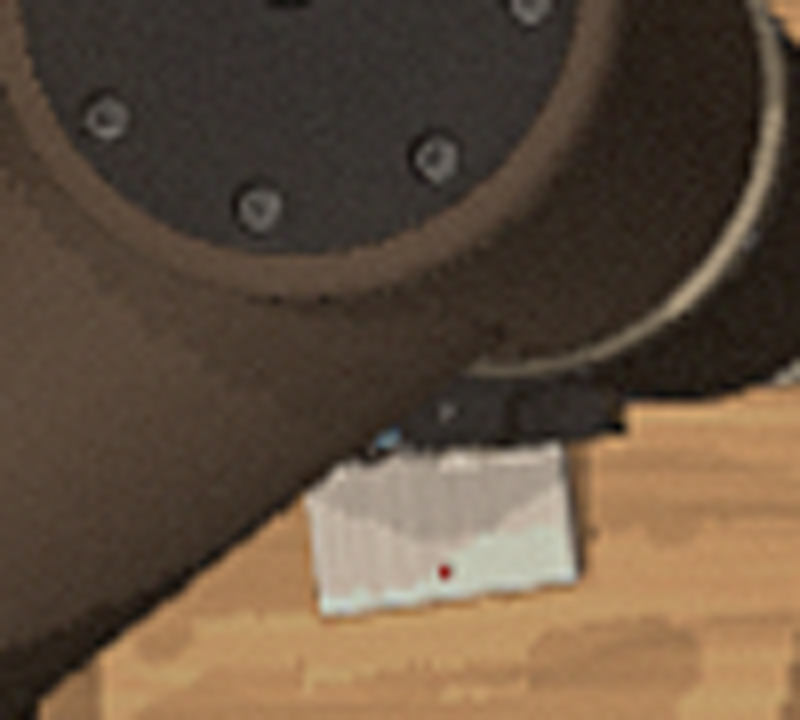

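View pics/side25.png

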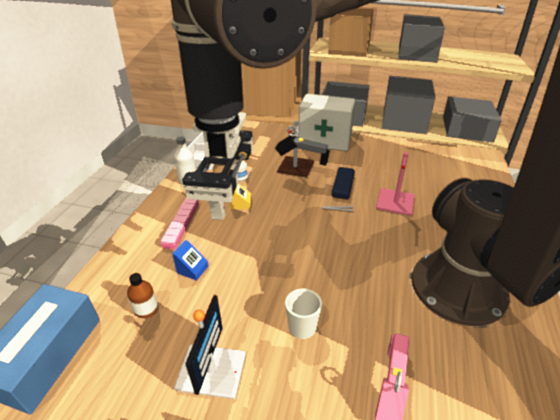

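View pics/top25.png

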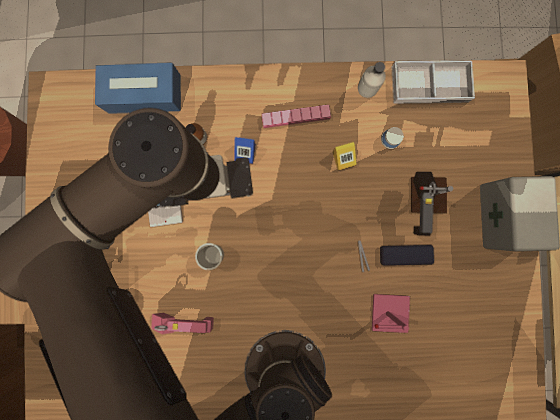

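View pics/s25p.png

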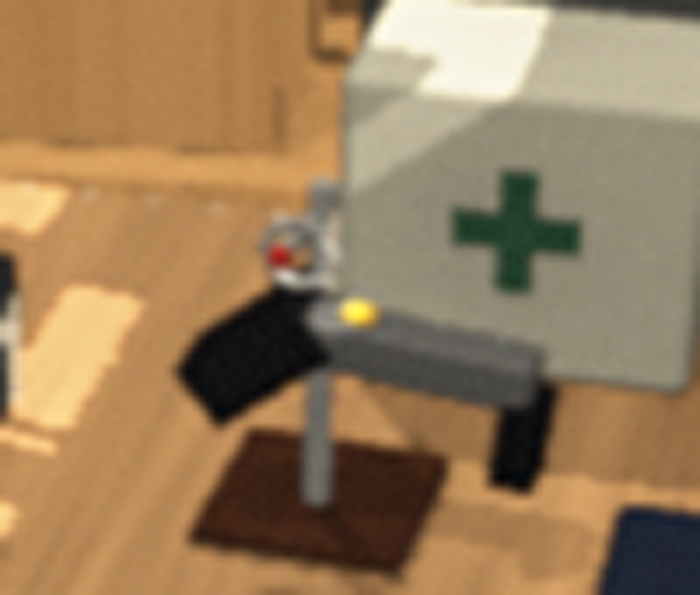

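The tablet is upright, with its ball at side (199,315), and the scanner hangs on the peg. I'll clear the top view for a last measurement.

```bash
python3 -m pendant '[[0,-0.06,-0.01,0,0,0,1],[0,-0.12,-0.01,0,0,0,1],[0,-0.18,-0.01,0,0,0,1],[0,-0.24,-0.01,0,0,0,1],[0,-0.26,-0.01,0,0,0,1],[0,-0.26,-0.01,0,0,0,1]]';python3 -c "
from scan import *
s=shot('side');t=shot('top');crop(t,110,150,100,90,'t26',8);crop(t,400,160,70,80,'t26p',7)"
```

```text
clock: 41.5
tool_pos: [0.557, -0.1011, 0.2829]
orientation: [179.8, 0.0, -173.6]
force: [-0.3, 0.6, -0.1]
opening: 0.0878
```

View pics/t26.png

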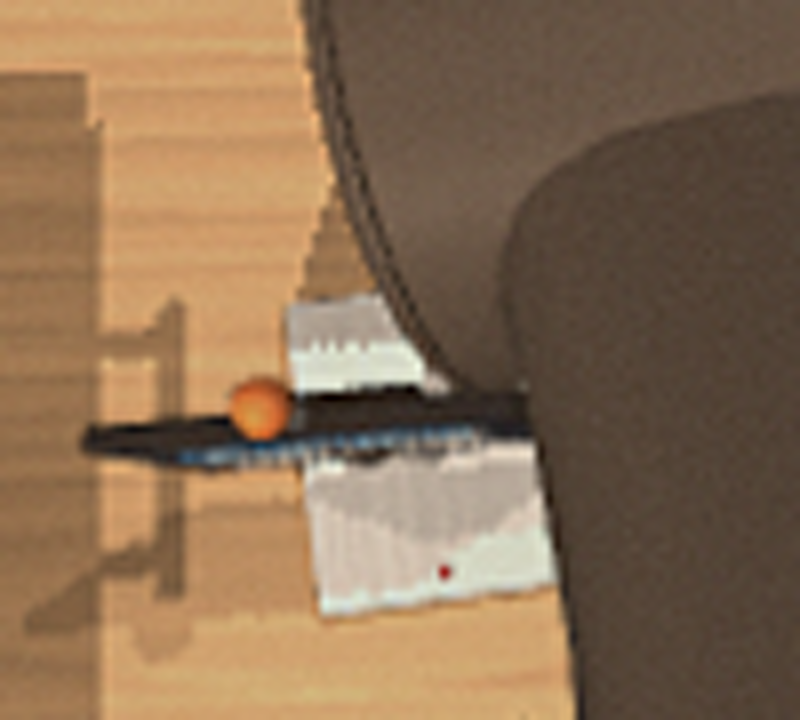

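View pics/t26p.png

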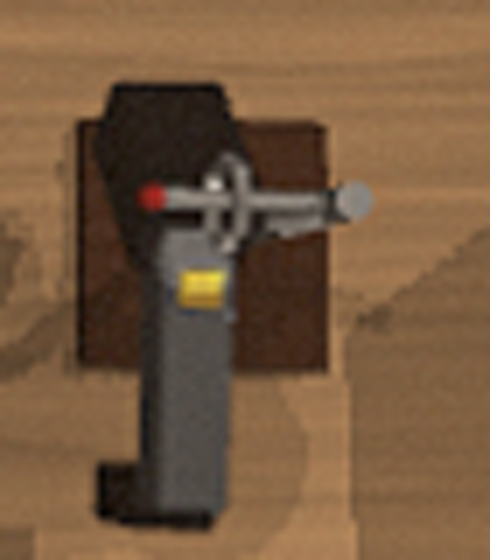

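```bash
python3 -c "
from scan import *
s=shot('side');t=shot('top')
T=lambda U,V,u0,v0,k:((U+.5)/k-.5+u0,(V+.5)/k-.5+v0)
p,e=tri(t,T(260,408,110,150,8),s,T(296,228,140,270,5));print('knob',p,e,p-[.5055,.3556,.1])
a=onz(t,T(90,432,110,150,8),.15)-onz(t,T(520,395,110,150,8),.15);print('tab yaw',np.degrees(np.arctan2(-a[0],a[1])))
tb=lambda U,V:T(U,V,400,160,7)
p,e=tri(t,tb(232,205),s,T(290,250,250,95,7));print('ring',p,e,'vs PM',p-PM)
"
```

```text
knob [0.5062 0.356  0.1803] 0.00026314531220364114 [0.0007 0.0004 0.0803]
tab yaw 3.423060595421198
ring [ 0.5219 -0.4071  0.1651] 0.005609835168538305 vs PM [ 0.0017 -0.0041 -0.0109]
```

The checks agree, so I'm handing in.

```bash
python3 -c "
from plant import ctrl
o=ctrl.get_obs();print(o['clock'],o['force']);print(ctrl.close_job())"
```

```text
41.7 [-0.41938606  0.13108474 -0.09399743]
the job is handed in; nothing more can be done
None
```

The job is done and handed in at 41.7 s, with no verdict reported. Only the yellow and blue tubs were there, so I scanned those two, in that order.

**What I did**
- **Tablet tilt:** I set it by its knob to about 30° lean, and about 2° off square by the knob's position.
- **Scans:** I picked up the scanner and held it over 4 s on each label. The computed reading point was within about 2 mm of the label I had measured.
- **Knocked tub:** the blue tub had been knocked about 3 cm before its scan, so I measured it again first.
- **Hanging:** I slid the scanner's ring over the peg, let it rest there and released it.
- **Tablet upright:** I tipped it back up to its stop.

**Last checks**
- **Tablet:** the knob was within 1 mm of straight above the hinge sideways. The tablet's edge showed 1–3° off square.
- **Scanner:** the ring centre was about 2 mm sideways, 4 mm along and 11 mm below the middle of the peg, and the scanner hung still. The two views of it missed each other by 5.6 mm.
- **Rest of the scene:** both tubs stood upright, the bystanders in view had not visibly moved, and the gripper was clear of everything.

**Where readings disagreed**
- **Heights:** camera heights read about 2–3 mm below the stated ones for the knob, ring and peg ball.
- **Scanner pitch:** the scanner sagged about 4° in the grip, which I corrected, but its pitch stayed uncertain by 2–3°, within the 15° allowed.

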